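# Top up the sloping box magazine by feel

### The job

Pick up the loose blue lidded box lying flat on the worktop and add it to the pile of blue boxes in the sloping magazine, lid up and lying flat on the box below. Nobody knows how high the lift has left the pile, so lower the box, held square to the slope, until you feel it meet the pile, and only then let go: do not drop it or press hard. Leave the brown bottle, the small cup and the white box where they stand.

Things in the scene. Friction and masses are not known exactly. Their poses are not given: they have to be found in the camera images.
- box_mid (a point): centre, half-way up, of the loose blue lidded box to be loaded: closed lidded plastic box 57 mm (its x) by 87 mm (its y) by 32 mm high (z up, lid up), 0.11 to 0.23 kg. It lies flat on the worktop, to be gripped across the 57 mm. Either end may go uphill.
- magazine: white magazine, four corner channels, sloping towards the robot; fixed. Origin: centre of its floor, 55 mm above the worktop. z: up the channels, square to the slope, 0.4 rad (23 deg) off vertical, leaning to the robot side; x: up the slope, away from the robot; y: horizontal, across. Box goes in with its 87 mm along x, 57 mm along y. End walls 77 mm wide at both x ends; y sides open for the fingers.
- rim (a point): centre of the magazine's mouth, axes as the magazine's, at magazine z = 135 mm, where the straight walls end; above it they flare outwards as a lead-in up to z = 149 mm. Clear space between the walls: 99 mm along x, 69 mm along y. The y sides are open over the middle 71 mm, with 14 mm of channel at each corner.
- stand: the magazine's fixed grey foot, 130 x 100 x 10 mm, origin on the worktop under the magazine's origin, z up. The magazine holds, on a braked lift with a spring cushion (yields 1 mm per 2 N, 10 mm at most), a pile of blue lidded boxes like the loose one, lying the way it must lie; the flat top of the pile is parallel to the slope at an unknown height, 75 to 117 mm above the magazine's floor along its z.
- brown_bottle: brown bystander bottle with yellow cap, 44 mm across, 90 mm high, loose; origin at the centre of its underside, z up
- cup: small clear beaker, bystander, 36 mm across, 34 mm high, loose; origin at the centre of its underside, z up
- cuvettes: white lidded box, bystander, 54 (x) by 80 (y) by 34 mm, loose; origin at the centre of its underside, z up
- slide_box: the same loose blue lidded box as box_mid; this origin is the centre of its underside, same axes
Not all that is in view belongs to the job. What is shaped like the slide_box but pink is not meant.

How it is judged:
By the outcome, as a careful person would: the job done as asked, in the order asked, and still so for the second after the job is handed in, with the robot touching nothing.
It also fails if it takes over 45 s, if anything falls off the work surface, if the arm or the gripper's body presses on something with over 40 N, if the wrist force passes 120 N, or if a joint passes its speed limit or range.

### The arm

A 6-joint arm with a two-finger parallel gripper is mounted at the origin on a cart in front of the work surface, level with it; the furniture and walls round the work are solid. World frame = base frame: x ahead of the robot, y to its left, z up, the work surface at z = 0. Lengths are in m, angles in degrees, forces in N, time in s.
With the tool pointing down it reaches from about 0.35 to 0.775 m from the base axis. Payload 5.5 kg.
Tool frame: the origin (TCP) lies midway between the tips of the shut fingers; the grasp point (between the pads) lies 19 mm behind it; z points along the fingers, y is the direction in which the jaws open and shut (so a half turn about z gives the same grasp; the last joint's range is limited). The gripper opens to 85 mm and grips with 20 to 120 N. Pads are 22 mm wide; open, the fingers measure 114 mm over their backs; the gripper's body (76 mm by 85 mm) begins 54 mm behind the grasp point. The pads swing forward as they close: fully open they stand 13 mm farther back than shut.
Start: joints at [-76.41, 17.945, 2.641, 74.691, 0, 82.002], TCP at [0.212, -0.535, 0.196] pointing down, gripper open.
Joint ranges: [-158.12, 158.12], [-49.38, 96.58], [-58.88, 72.47], [-126.05, 133.96], [-84.25, 85.87], [-180, 180]. Speed limits (degrees/s): [147.25, 147.25, 180, 180, 180, 180].

### API

Orientations are given as [roll, pitch, yaw] about the fixed x, y, z axes, in that order (R = Rz(yaw) Ry(pitch) Rx(roll)).
In Python, from rig import arm gives the robot as it stands.
- The arm moves only by the tool arm_command, never from a script. Its argument "plan" is a list of rows, each an object of numbers: "wx", "wy", "wz": the turn, a rotation vector about the world's x, y, z in rad; "x", "y", "z": the shift along the world's x, y, z in mm; "jaw": the opening, from -1 (shut) to 1 (fully open). In form: [{"wx": .., "wy": .., "wz": .., "x": .., "y": .., "z": .., "jaw": ..}, ...]. A call has 1 to 10 rows; each row is the pose to reach, as a shift and turn from the pose measured when the call began; what a row does not reach only later rows make up. A row lasts 1/8 s, in which the tool goes at most 62.5 mm and 10.7 degrees, less where a joint would pass 70% of its speed; a pose out of reach is approached as far as the arm can. A call with a gripper value outside its range is refused whole. The fingers move at their own pace and stop on an object; "force" is the grip in N (left out, the last holds). Time passes only in rows, so rows that repeat a pose let the fingers close. It gives the time, the measured TCP pose, the force and the opening at its end, in the units of the state.
- arm.observe(): the state, without advancing time (a new reading comes with each control period).
- arm.camera(name): name is "scene" or "top"; returns a dict with "pixels" (384x512x3 uint8, blue, green, red), "fx", "fy", "cx", "cy" (pixels), "k1" (the pictures are not rectified: a ray, as slopes to the right and down, at radius r is drawn at 1 + k1 r^2 times it, then the intrinsics apply), "R" (3x3) and "t" (3): a world point X has camera coordinates R X + t. Camera axes: x right, y down, z forward; pixel columns grow to the right and rows downward; lengths in m; the calibration is good to about 2 mm. A picture is of the moment at which its call begins. There is no depth.
- arm.hand_in(): hands the job in, once; it reports no verdict.
The state is a dict: "time": time; "joint_pos": joint angles; "qd": joint speeds; "effort": joint torques, N m; "ee_pos": TCP position; "eef_rot": TCP orientation; "wrist_force": force on the tool from outside, world axes, zero at the start; "moment": the same for the moment, N m; "gripper_width": finger opening in m.
Only numpy, scipy, OpenCV 4.12 (cv2) and the standard library are available. Lean on these libraries where they do the work, as an engineer would, in place of code of your own. Each camera call takes 0.05 s, during which the arm holds its last target.

## Working session

There is one attempt and no reset: what is moved stays moved. The work goes in short steps, Python scripts to look and compute and a tool call to move; the robot and the scene stay as the last step left them, time stands still between calls to the robot, and variables do not carry over. Pictures are saved under pics/ and viewed, and the job is handed in when it is done.

Besides the shell and the picture viewer there is one more tool, called after "Request:" as name(argument=value, ...), one argument or row to a line, values as JSON. arm_command: Moves the arm, as the interface text tells. Its arguments: {"type":"object","properties":{"plan":{"type":"array","items":{"type":"object","properties":{"wx":{"type":"number"},"wy":{"type":"number"},"wz":{"type":"number"},"x":{"type":"number"},"y":{"type":"number"},"z":{"type":"number"},"jaw":{"type":"number"}}}},"force":{"type":"number"}},"required":["plan"]}

```bash
mkdir -p pics; ls
python3 - <<'E'
from rig import arm
import cv2,pickle
print(arm.observe())
for n in("scene","top"):
    c=arm.camera(n); cv2.imwrite(f"pics/{n}0.png",c["pixels"]); pickle.dump(c,open(f"{n}0.pkl","wb"))
    print(n,{k:v for k,v in c.items() if k!="pixels"})
E
```

```text
pics
{'time': 0.0, 'joint_pos': array([-7.64103798e+01,  1.79907692e+01,  2.57628308e+00,  7.46899854e+01,
       -5.92759779e-04,  8.20028699e+01]), 'qd': array([-0.07590986, -0.05422571,  0.13036792,  0.05749352, -0.05541978,
        0.00386787]), 'effort': array([ 2.46293930e-04, -4.80621636e+01,  2.98536444e+01,  1.95150857e-02,
       -1.58455787e-04,  3.93500528e-06]), 'ee_pos': array([ 0.21141169, -0.53410442,  0.19500433]), 'eef_rot': array([-1.79896462e+02, -1.39474394e-02,  2.15867382e+01]), 'wrist_force': array([-0.66451424,  0.42036653,  0.22756981]), 'moment': array([-0.0306877 , -0.00453591, -0.00676441]), 'gripper_width': 0.08514683802293958}
scene {'fx': 352.86660530329766, 'fy': 352.86660530329766, 'cx': 256.99081074329666, 'cy': 189.72475817653807, 'k1': -0.030593450398153196, 'R': array([[-0.87128301, -0.49041422,  0.01896851],
       [-0.31532878,  0.52976816, -0.78734583],
       [ 0.37607668, -0.69198237, -0.61621971]]), 't': array([0.45265955, 0.31359899, 0.6909429 ])}
top {'fx': 422.369809298552, 'fy': 422.369809298552, 'cx': 251.14260763667005, 'cy': 192.4418707898918, 'k1': -0.03647633186249333, 'R': array([[ 0.01202083, -0.99959717, -0.02570985],
       [-0.9875228 , -0.00783032, -0.15728131],
       [ 0.15701664,  0.02727972, -0.98721912]]), 't': array([-0.04680117,  0.54682566,  1.09302074])}
```

View pics/scene0.png

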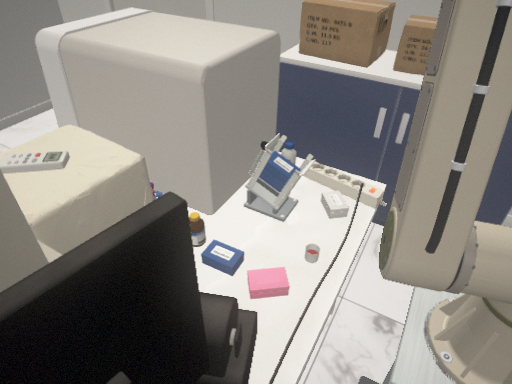

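View pics/top0.png

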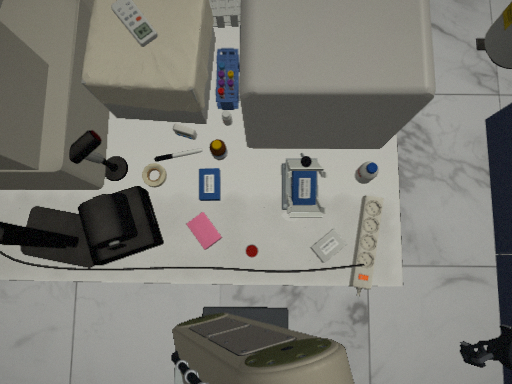

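The top view shows the loose blue box at about (209,184), the magazine at (303,187), the bottle at (218,148), the pink decoy at (204,230), the cup at (252,251) and the white box at (327,246). I'll measure these next.

```bash
cat > h.py <<'E'
import numpy as np,cv2,pickle
def load(n): return pickle.load(open(n+".pkl","rb"))
def ray(c,u,v):
    xd=(u-c["cx"])/c["fx"]; yd=(v-c["cy"])/c["fy"]; x,y=xd,yd
    for _ in range(10):
        s=1+c["k1"]*(x*x+y*y); x,y=xd/s,yd/s
    R=np.array(c["R"]); o=-R.T@np.array(c["t"]); d=R.T@np.array([x,y,1.]); return o,d/np.linalg.norm(d)
def onplane(c,u,v,z):
    o,d=ray(c,u,v); return o+d*(z-o[2])/d[2]
def tri(rays):
    A=np.zeros((3,3));b=np.zeros(3)
    for o,d in rays:
        P=np.eye(3)-np.outer(d,d);A+=P;b+=P@o
    X=np.linalg.solve(A,b); return X,[np.linalg.norm((np.eye(3)-np.outer(d,d))@(X-o))for o,d in rays]
def proj(c,X):
    p=np.array(c["R"])@np.array(X)+np.array(c["t"]);x,y=p[0]/p[2],p[1]/p[2];s=1+c["k1"]*(x*x+y*y)
    return np.array([c["fx"]*x*s+c["cx"],c["fy"]*y*s+c["cy"]])
E
python3 - <<'E'
from h import *
t=load("top0");s=load("scene0")
for c,n,(a,b,w,h) in((t,"top",(180,130,200,150)),(s,"scene",(180,130,200,170))):
    print(n,"cam pos",-np.array(c["R"]).T@c["t"])
    cv2.imwrite(f"pics/{n}_z.png",cv2.resize(c["pixels"][b:b+h,a:a+w],None,fx=4 if n=="top" else 3.5,fy=4 if n=="top" else 3.5,interpolation=cv2.INTER_CUBIC))
    hsv=cv2.cvtColor(c["pixels"],cv2.COLOR_BGR2HSV)
    m=cv2.inRange(hsv,(100,120,40),(125,255,255))
    cs,_=cv2.findContours(m,cv2.RETR_EXTERNAL,cv2.CHAIN_APPROX_NONE)
    for k in cs:
        if cv2.contourArea(k)>80: print(n,cv2.contourArea(k),cv2.minAreaRect(k),cv2.boxPoints(cv2.minAreaRect(k)).round(1).tolist())
E
```

```text
top cam pos [ 0.36894295 -0.07231779  1.16385318]
top 738.5 ((303.5, 187.5), (33.0, 23.0), 90.0) [[292.0, 171.0], [315.0, 171.0], [315.0, 204.0], [292.0, 204.0]]
top 566.5 ((209.0, 184.0), (30.0, 20.0), 90.0) [[199.0, 169.0], [219.0, 169.0], [219.0, 199.0], [199.0, 199.0]]
top 734.5 ((227.01658630371094, 78.96926879882812), (21.458274841308594, 60.220603942871094), 1.7899105548858643) [[215.39999389648438, 108.69999694824219], [217.1999969482422, 48.5], [238.6999969482422, 49.20000076293945], [236.8000030517578, 109.4000015258789]]
scene cam pos [0.23343386 0.53397622 0.66409722]
```

```bash
sleep 0
```

```text
(no output)
```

View pics/top_z.png

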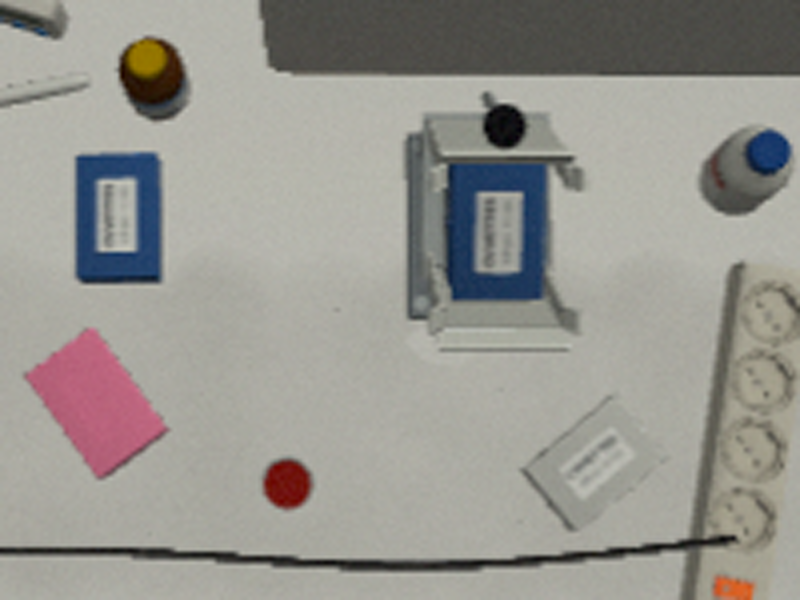

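View pics/scene_z.png

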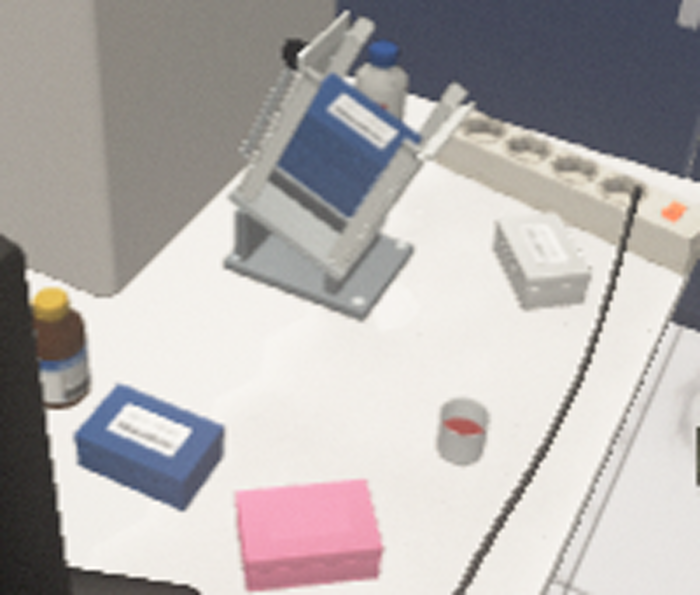

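The zoom shows the closed loose box at crop pixels (76,153)-(161,283), almost aligned with the image axes, and the magazine at crop (410-580, 95-350). I'll enlarge the magazine and box in both views.

Run:
```python
from h import *
t=load("top0");s=load("scene0")
def crop(c,a,b,w,h,f,n): cv2.imwrite(f"pics/{n}.png",cv2.resize(c["pixels"][b:b+h,a:a+w],None,fx=f,fy=f,interpolation=cv2.INTER_CUBIC))
crop(t,272,148,64,74,8,"t_mag"); crop(s,236,128,84,92,6.5,"s_mag")
crop(t,192,162,34,44,8,"t_box"); crop(s,196,234,54,46,8,"s_box")
```

```text
(no output)
```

View pics/t_mag.png

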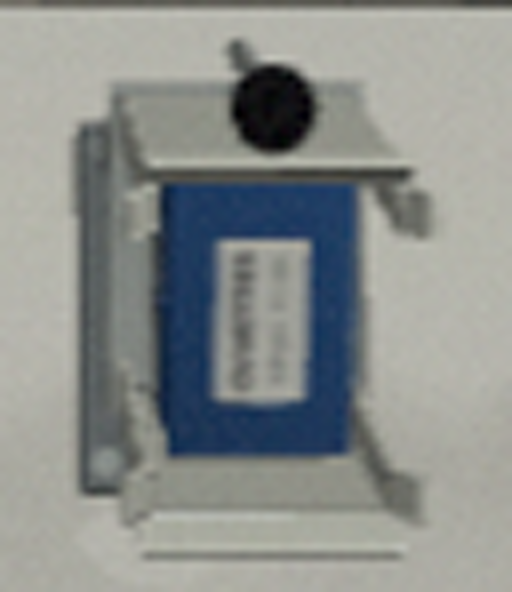

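View pics/s_mag.png

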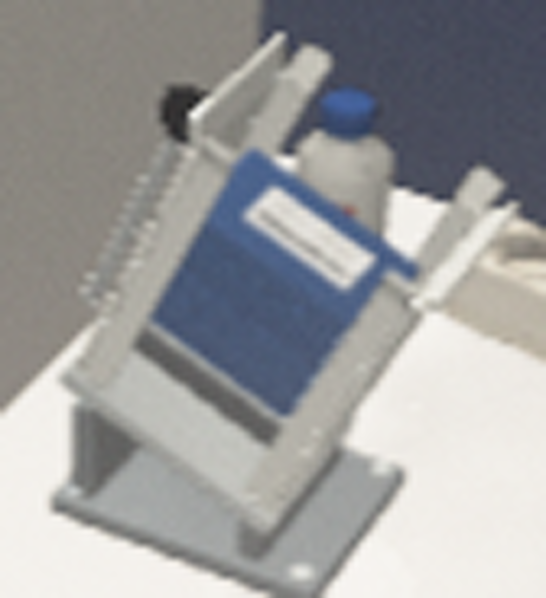

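View pics/t_box.png

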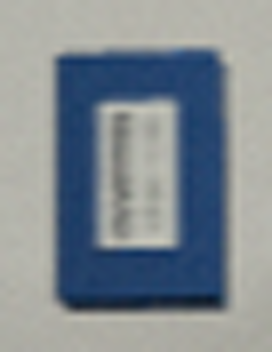

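View pics/s_box.png

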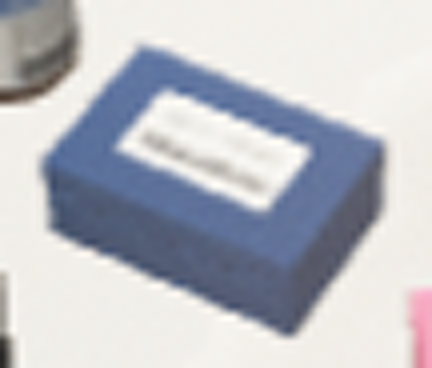

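Run:
```python
from h import *
t=load("top0");s=load("scene0")
T=lambda a,b,f,p:(a+(p[0]+.5)/f-.5,b+(p[1]+.5)/f-.5)
tb=lambda *p:T(192,162,8,p); sb=lambda *p:T(196,234,8,p); tm=lambda *p:T(272,148,8,p); sm=lambda *p:T(236,128,6.5,p)
print("box top cam z=.032"); 
for p in((58,58),(219,52),(221,297),(60,297)): print(onplane(t,*tb(*p),.032).round(4))
print("scene")
for p in((43,160),(142,45),(384,142),(288,265)): print(onplane(s,*sb(*p),.032).round(4))
for n,p,q in(("hi y+",(148,170),(190,115)),("hi y-",(412,172),(280,38)),("lo y+",(143,556),(425,305)),("lo y-",(402,556),(517,207)),
  ("label hy+",(217,240),(265,187)),("label hy-",(311,240),(375,260)),("stand far y+",(78,125),(55,497)),("lab a",(217,240),(265,187)),):
    X,e=tri([ray(t,*tm(*p)),ray(s,*sm(*q))]);print(n,X.round(4),np.round(e,4))
print("stand top (z=.01)")
for p in((80,125),(80,488)): print("T",onplane(t,*tm(*p),.01).round(4))
for p in((55,493),(300,590),(403,475)): print("S",onplane(s,*sm(*p),.01).round(4))
# obstacles
for n,p,q in (("machine near edge",(248,147),(107,205)),): print(onplane(t,*p,0).round(3),onplane(t,*p,.3).round(3))
for p in ((250,147),(430,95),(434,95)): print("mach",[onplane(t,*p,z).round(3).tolist() for z in(0,.25,.4)])
for p in ((103/1,152),(202,206)): print("mach scene floor",onplane(s,*p,0).round(3))
print("cup",onplane(t,252,251,.03),"bottle cap",onplane(t,217,145,.09),"wb",onplane(t,367,170,.1))
```

```text
box top cam z=.032
[0.6136 0.1037 0.032 ]
[0.616  0.0482 0.032 ]
[0.5311 0.0455 0.032 ]
[0.5307 0.1004 0.032 ]
scene
[0.613  0.1043 0.032 ]
[0.6147 0.0512 0.032 ]
[0.5302 0.0474 0.032 ]
[0.5297 0.101  0.032 ]
hi y+ [ 0.5764 -0.1342  0.2157] [0.0012 0.0012]
hi y- [ 0.5766 -0.2101  0.2128] [0.0008 0.0008]
lo y+ [ 0.4725 -0.1353  0.1644] [0.0031 0.0031]
lo y- [ 0.47   -0.2124  0.1667] [0.0001 0.0001]
label hy+ [ 0.5594 -0.1586  0.177 ] [0.0032 0.0032]
label hy- [ 0.5477 -0.1966  0.1313] [0.0245 0.0245]
stand far y+ [ 0.6344 -0.1244  0.0091] [0.0018 0.0018]
lab a [ 0.5594 -0.1586  0.177 ] [0.0032 0.0032]
stand top (z=.01)
T [ 0.6359 -0.1245  0.01  ]
T [ 0.5083 -0.1245  0.01  ]
S [ 0.6333 -0.1261  0.01  ]
S [ 0.5123 -0.1246  0.01  ]
S [ 0.506 -0.216  0.01 ]
[ 0.685 -0.03   0.   ] [ 0.603 -0.041  0.3  ]
mach [[0.685, -0.035, 0.0], [0.617, -0.043, 0.25], [0.576, -0.048, 0.4]]
mach [[0.843, -0.554, 0.0], [0.741, -0.45, 0.25], [0.68, -0.388, 0.4]]
mach [[0.843, -0.565, 0.0], [0.742, -0.46, 0.25], [0.68, -0.396, 0.4]]
mach scene floor [ 1.208 -0.122  0.   ]
mach scene floor [ 0.737 -0.065  0.   ]
cup [ 0.39145261 -0.04516761  0.03      ] bottle cap [0.66535343 0.04869087 0.09      ] wb [ 0.59872197 -0.33915034  0.1       ]
```

```bash
cat > mag.py <<'E'
import numpy as np
def magT(x0,y0,yaw):
    a=.4;Ry=np.array([[np.cos(a),0,-np.sin(a)],[0,1,0],[np.sin(a),0,np.cos(a)]])
    c,s=np.cos(yaw),np.sin(yaw);R=np.array([[c,-s,0],[s,c,0],[0,0,1]])@Ry
    return R,np.array([x0,y0,.055])
E
python3 - <<'E'
from h import *; from mag import *
t=load("top0");s=load("scene0")
def draw(x0,y0,yaw,h,tag):
  R,o=magT(x0,y0,yaw)
  for c,n,(a,b,w,hh,f) in((t,"t",(272,148,64,74,8)),(s,"s",(236,128,84,92,6.5))):
    im=cv2.resize(c["pixels"][b:b+hh,a:a+w],None,fx=f,fy=f,interpolation=cv2.INTER_CUBIC)
    def P(l):
        p=proj(c,R@np.array(l)+o); return (int((p[0]-a+.5)*f-.5),int((p[1]-b+.5)*f-.5))
    def poly(ls,col): cv2.polylines(im,[np.array([P(l) for l in ls])],True,col,1)
    for X in(.0495,-.0495): 
        poly([(X,-.0385,0),(X,.0385,0),(X,.0385,.135),(X,-.0385,.135)],(0,0,255))
    poly([(i*.0435,j*.0285,h) for i,j in((1,1),(1,-1),(-1,-1),(-1,1))],(0,255,255))
    def W(X): p=proj(c,np.array(X)); return (int((p[0]-a+.5)*f-.5),int((p[1]-b+.5)*f-.5))
    cv2.polylines(im,[np.array([W((x0+i*.065,y0+j*.05,.01)) for i,j in((1,1),(1,-1),(-1,-1),(-1,1))])],True,(0,255,0),1)
    cv2.imwrite(f"pics/{n}_{tag}.png",im)
draw(.572,-.174,0.0,.105,"ov1")
E
```

```text
(no output)
```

View pics/t_ov1.png

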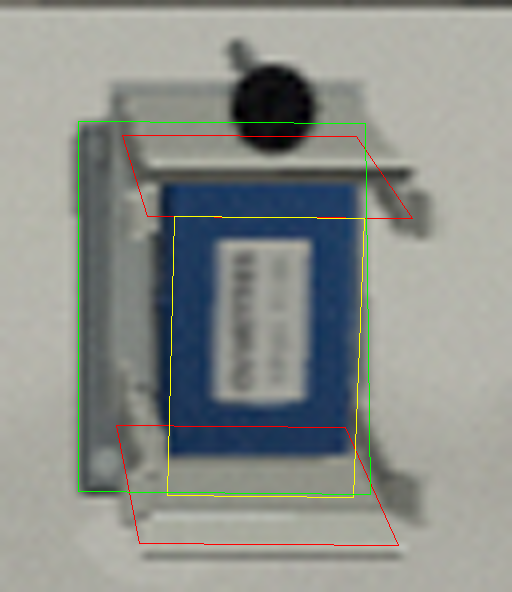

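View pics/s_ov1.png

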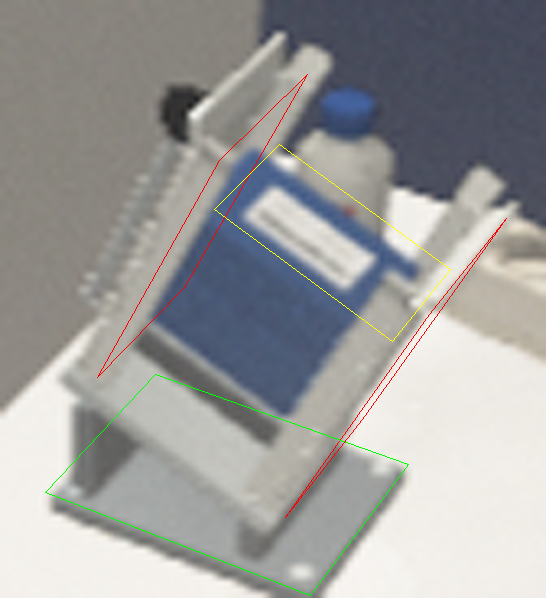

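The overlay shows the stand (green) fits x0=.572. The walls and pile sit about 10 mm farther from the robot than that, so I'll triangulate more features.

Run:
```python
from h import *; from mag import *
t=load("top0");s=load("scene0")
T=lambda a,b,f,p:(a+(p[0]+.5)/f-.5,b+(p[1]+.5)/f-.5)
tm=lambda *p:T(272,148,8,p); sm=lambda *p:T(236,128,6.5,p)
R,o=magT(.572,-.174,0)
for n,p,q in(("hi y+",(148,170),(190,115)),("hi y-",(412,172),(280,38)),("lo y+",(143,556),(425,305)),("lo y-",(402,556),(517,207)),
 ("lab f+",(217,240),(243,215)),("lab f-",(311,240),(265,187)),("lab n-",(306,402),(378,258)),("lab n+",(212,402),(348,290)),
 ("pile n-",(350,455),(417,272)),("pile f-",(357,183),(255,150)),("chan hi y-",(425,190),(325,55)),("chan lo y-",(420,480),(497,180)),
 ("base hi y+ outer",(113,85),(62,378)),("knob",(273,108),(185,110)),("stand f+",(80,125),(53,497)),("bolt n+",(108,465),(302,572)) ):
    X,e=tri([ray(t,*tm(*p)),ray(s,*sm(*q))]);print(n,X.round(4),e[0].round(4)," mag:",(R.T@(X-o)).round(4))
```

```text
hi y+ [ 0.5764 -0.1342  0.2157] 0.0012  mag: [0.0666 0.0398 0.1463]
hi y- [ 0.5766 -0.2101  0.2128] 0.0008  mag: [ 0.0656 -0.0361  0.1436]
lo y+ [ 0.4725 -0.1353  0.1644] 0.0031  mag: [-0.049   0.0387  0.1395]
lo y- [ 0.47   -0.2124  0.1667] 0.0001  mag: [-0.0504 -0.0384  0.1426]
lab f+ [ 0.5654 -0.1591  0.1607] 0.0004  mag: [0.0351 0.0149 0.0999]
lab f- [ 0.5679 -0.1873  0.1571] 0.0013  mag: [ 0.036  -0.0133  0.0957]
lab n- [ 0.5185 -0.188   0.1397] 0.0012  mag: [-0.0163 -0.014   0.0988]
lab n+ [ 0.5183 -0.1591  0.1413] 0.001  mag: [-0.0159  0.0149  0.1005]
pile n- [ 0.505  -0.2022  0.1288] 0.0001  mag: [-0.0329 -0.0282  0.094 ]
pile f- [ 0.5823 -0.2012  0.1634] 0.0008  mag: [ 0.0517 -0.0272  0.0958]
chan hi y- [ 0.5662 -0.2166  0.2067] 0.0058  mag: [ 0.0538 -0.0426  0.142 ]
chan lo y- [ 0.4872 -0.2186  0.1716] 0.005  mag: [-0.0327 -0.0446  0.1405]
base hi y+ outer [ 0.6349 -0.1331  0.0689] 0.001  mag: [ 0.0634  0.0409 -0.0117]
knob [ 0.5997 -0.1729  0.1913] 0.0002  mag: [0.0786 0.0011 0.1147]
stand f+ [ 0.6351 -0.125   0.0081] 0.0013  mag: [ 0.0399  0.049  -0.0677]
bolt n+ [ 0.5162 -0.1341  0.011 ] 0.0001  mag: [-0.0686  0.0399 -0.0188]
```

Everything in the magazine is consistent with an origin at x0≈0.581, y≈-0.173 and yaw≈0, with the pile top about 0.10 along its z. Next I'll check the black device near the grasp for clearance.

Run:
```python
from h import *
t=load("top0");s=load("scene0")
f=lambda c,a,b,w,h,k,n:cv2.imwrite(f"pics/{n}.png",cv2.resize(c["pixels"][b:b+h,a:a+w],None,fx=k,fy=k,interpolation=cv2.INTER_CUBIC).clip(0,255))
A=t["pixels"][120:290,0:180];B=s["pixels"][180:384,60:300]
g=lambda I,k:cv2.resize((255*(I/255.)**.6).astype(np.uint8),None,fx=k,fy=k,interpolation=cv2.INTER_CUBIC)
cv2.imwrite("pics/dt.png",g(A,3.5));cv2.imwrite("pics/ds.png",g(B,2.9))
```

```text
(no output)
```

View pics/dt.png

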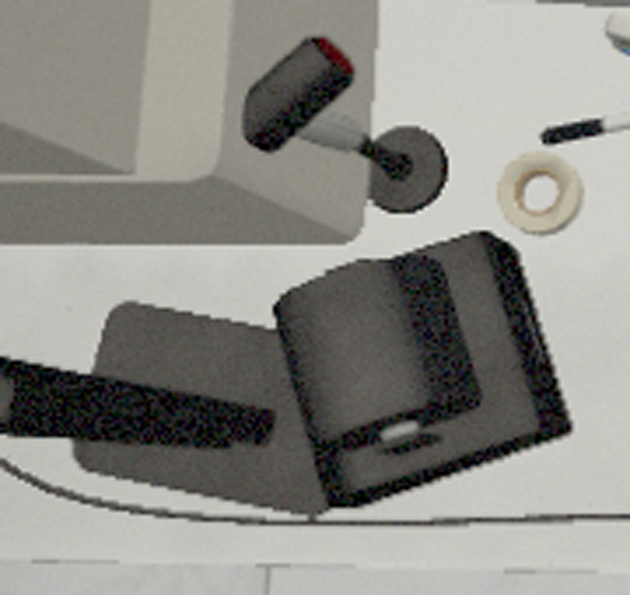

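View pics/ds.png

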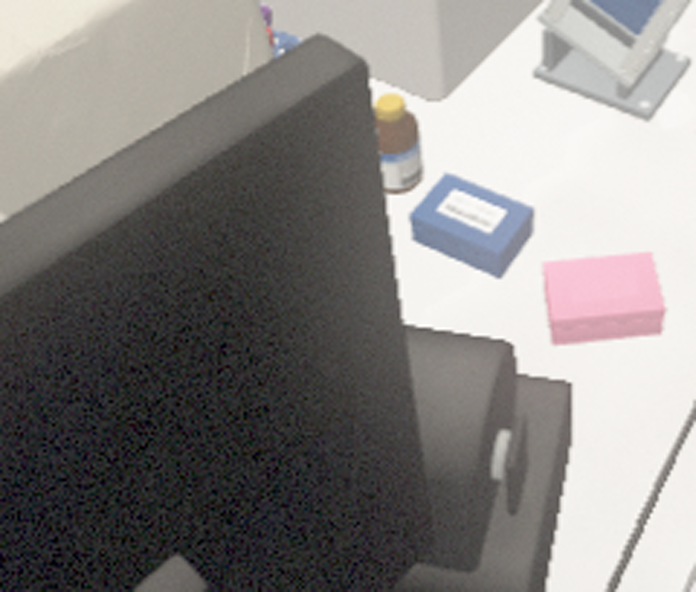

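Request:
arm_command(
  plan=[
    {"wz":0.15,"x":10,"y":15,"z":30,"jaw":1},
    {"wz":0.32,"x":30,"y":45,"z":60,"jaw":1},
    {"wz":0.49,"x":50,"y":80,"z":90,"jaw":1},
    {"wz":0.66,"x":72,"y":115,"z":110,"jaw":1},
    {"wz":0.83,"x":95,"y":150,"z":120,"jaw":1},
    {"wz":1.0,"x":120,"y":185,"z":120,"jaw":1},
    {"wz":1.17,"x":140,"y":220,"z":120,"jaw":1},
    {"wz":1.34,"x":160,"y":255,"z":120,"jaw":1},
    {"wz":1.51,"x":180,"y":290,"z":120,"jaw":1},
    {"wz":1.65,"x":200,"y":325,"z":120,"jaw":1},
  ],
)

```text
invalid input at $.plan[0]: expected keys wx, wy, wz, x, y, z, jaw
```

Request:
arm_command(
  plan=[
    {"wx":0,"wy":0,"wz":0.15,"x":10,"y":15,"z":30,"jaw":1},
    {"wx":0,"wy":0,"wz":0.32,"x":30,"y":45,"z":60,"jaw":1},
    {"wx":0,"wy":0,"wz":0.49,"x":50,"y":80,"z":90,"jaw":1},
    {"wx":0,"wy":0,"wz":0.66,"x":72,"y":115,"z":110,"jaw":1},
    {"wx":0,"wy":0,"wz":0.83,"x":95,"y":150,"z":120,"jaw":1},
    {"wx":0,"wy":0,"wz":1.0,"x":120,"y":185,"z":120,"jaw":1},
    {"wx":0,"wy":0,"wz":1.17,"x":140,"y":220,"z":120,"jaw":1},
    {"wx":0,"wy":0,"wz":1.34,"x":160,"y":255,"z":120,"jaw":1},
    {"wx":0,"wy":0,"wz":1.51,"x":180,"y":290,"z":120,"jaw":1},
    {"wx":0,"wy":0,"wz":1.65,"x":200,"y":325,"z":120,"jaw":1},
  ],
)

```text
time: 1.35
ee_pos: [0.4117, -0.2078, 0.3148]
eef_rot: [-179.9, -0.0, 116.4]
wrist_force: [-0.4, -1.7, -0.2]
gripper_width: 0.0853
```

Request:
arm_command(
  plan=[
    {"wx":0,"wy":0,"wz":0.17,"x":20,"y":40,"z":0,"jaw":1},
    {"wx":0,"wy":0,"wz":0.34,"x":40,"y":80,"z":0,"jaw":1},
    {"wx":0,"wy":0,"wz":0.51,"x":60,"y":120,"z":0,"jaw":1},
    {"wx":0,"wy":0,"wz":0.68,"x":85,"y":160,"z":0,"jaw":1},
    {"wx":0,"wy":0,"wz":0.85,"x":110,"y":200,"z":0,"jaw":1},
    {"wx":0,"wy":0,"wz":1.0,"x":135,"y":240,"z":-20,"jaw":1},
    {"wx":0,"wy":0,"wz":1.1,"x":150,"y":270,"z":-60,"jaw":1},
    {"wx":0,"wy":0,"wz":1.148,"x":160,"y":283,"z":-110,"jaw":1},
    {"wx":0,"wy":0,"wz":1.148,"x":160,"y":283,"z":-160,"jaw":1},
    {"wx":0,"wy":0,"wz":1.148,"x":160,"y":283,"z":-195,"jaw":1},
  ],
)

```text
time: 2.6
ee_pos: [0.5702, 0.0756, 0.1166]
eef_rot: [-179.9, -0.3, -177.8]
wrist_force: [0.4, 0.4, 0.3]
gripper_width: 0.0854
```

Run:
```python
from rig import arm
import cv2,pickle
for n in("scene","top"):
    c=arm.camera(n); pickle.dump(c,open(f"{n}1.pkl","wb"))
    I=c["pixels"][180:300,180:330] if n=="scene" else c["pixels"][120:240,160:310]
    cv2.imwrite(f"pics/{n}1.png",cv2.resize(I,None,fx=4,fy=4,interpolation=cv2.INTER_CUBIC))
o=arm.observe();print(o["time"],o["ee_pos"],o["eef_rot"],o["joint_pos"],o["wrist_force"])
```

```text
2.7 [0.56786909 0.07531968 0.11494284] [-179.91349468   -0.58515327 -177.81065144] [-0.4056928  20.24539611 -5.62454193 64.71069873 -0.11290987 -2.59491097] [-1.07277495 -0.56662541 -0.36754793]
```

View pics/scene1.png

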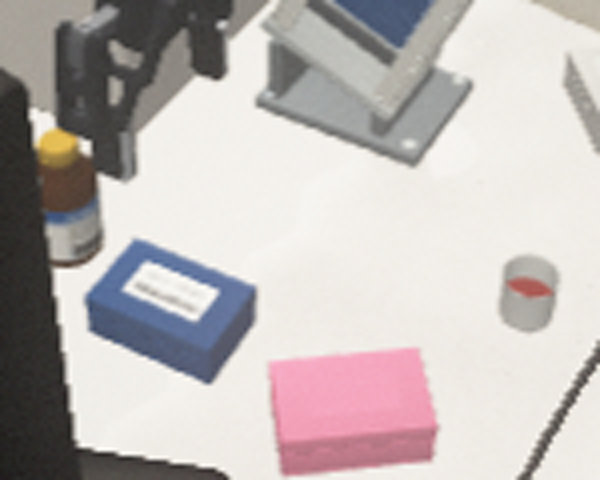

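View pics/top1.png

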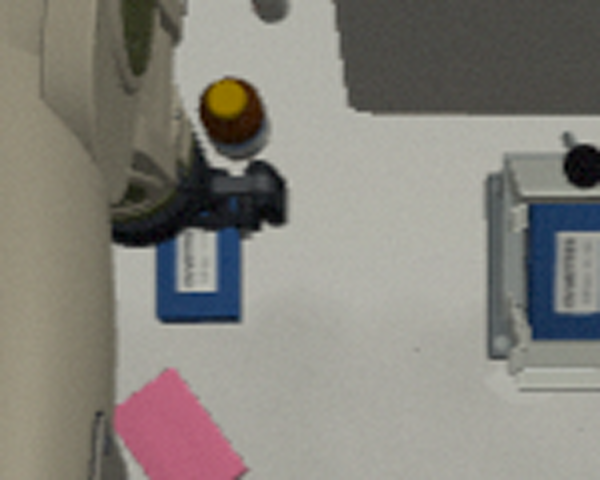

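The scene view shows the fingers above the box with the bottle clear. The top view shows the right finger at about (226,169). I'll check that pixel against the reported TCP.

Run:
```python
from h import *
t=load("top1");s=load("scene1")
for z in(.13,.17,.2): print(z,onplane(t,226,169,z).round(3),[proj(t,(.568,.03,z)).round(1),proj(s,(.568,.03,z)).round(1),proj(s,(.568,.12,z)).round(1)])
```

```text
0.13 [0.592 0.02  0.13 ] [array([221.8, 178.5]), array([233.1, 210.8]), array([210.1, 235.2])]
0.17 [0.584 0.016 0.17 ] [array([220.2, 175.4]), array([232.7, 197.2]), array([208.9, 221.3])]
0.2 [0.577 0.014 0.2  ] [array([219. , 172.8]), array([232.3, 186.4]), array([207.9, 210.2])]
```

Run:
```python
from h import *
t=load("top1");s=load("scene1")
I=s["pixels"][160:235,185:260];cv2.imwrite("pics/f_s.png",cv2.resize((255*(I/255.)**.6).astype(np.uint8),None,fx=8,fy=8,interpolation=cv2.INTER_CUBIC))
I=t["pixels"][145:205,185:245];cv2.imwrite("pics/f_t.png",cv2.resize((255*(I/255.)**.6).astype(np.uint8),None,fx=8,fy=8,interpolation=cv2.INTER_CUBIC))
```

```text
(no output)
```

View pics/f_s.png

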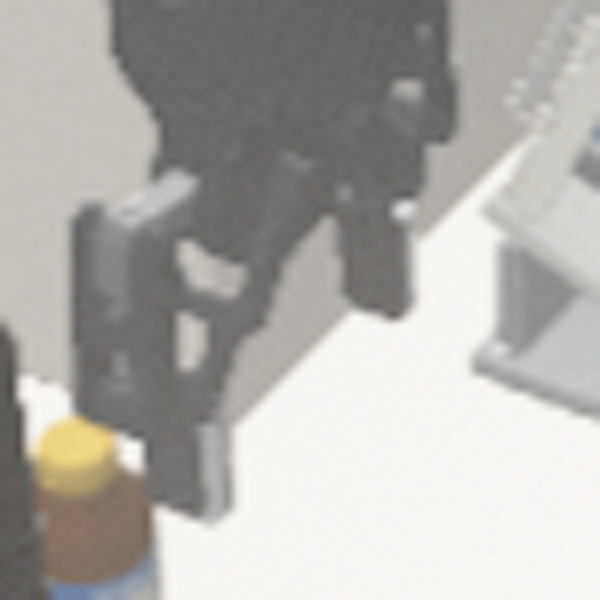

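View pics/f_t.png

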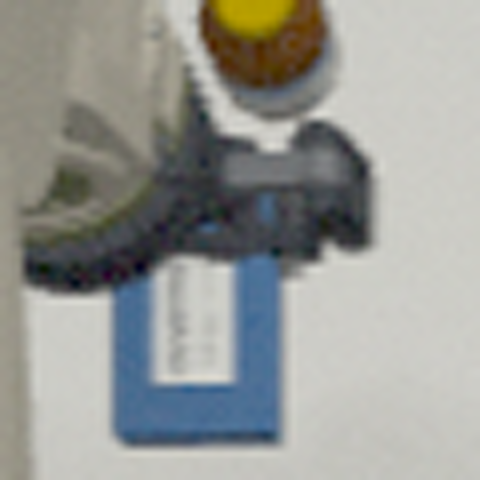

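Run:
```python
from h import *
t=load("top1");s=load("scene1")
print(tri([ray(s,235,199.5),ray(t,228.5,175.5)]))
print(tri([ray(s,235,199.5),ray(t,224.5,178.5)]))
for q in((212,225),(235,199.5)):
  o,d=ray(s,*q)
  for x in(.557,.568,.577): print(q,(o+d*(x-o[0])/d[0]).round(4))
from rig import arm
print(arm.observe()["ee_pos"],arm.observe()["time"])
```

```text
(array([0.57280611, 0.01213708, 0.148446  ]), [np.float64(0.0007368854371634415), np.float64(0.0007368854371635195)])
(array([0.56486709, 0.02155623, 0.15802215]), [np.float64(0.0023008693783687956), np.float64(0.0023008693783685345)])
(212, 225) [0.557  0.1247 0.1689]
(212, 225) [0.568  0.1108 0.1521]
(212, 225) [0.577  0.0994 0.1383]
(235, 199.5) [0.557  0.0377 0.1736]
(235, 199.5) [0.568  0.0208 0.1569]
(235, 199.5) [0.577  0.007  0.1433]
[0.56786909 0.07531968 0.11494284] 2.7
```

The fingertips triangulate about 25–40 mm higher than the nominal TCP suggests. I'll go down part-way and look again before closing.

Request:
arm_command(
  plan=[
    {"wx":0,"wy":0,"wz":0,"x":2,"y":0,"z":-20,"jaw":1},
    {"wx":0,"wy":0,"wz":0,"x":4,"y":0,"z":-40,"jaw":1},
    {"wx":0,"wy":0,"wz":0,"x":4,"y":0,"z":-55,"jaw":1},
    {"wx":0,"wy":0,"wz":0,"x":4,"y":0,"z":-65,"jaw":1},
    {"wx":0,"wy":0,"wz":0,"x":4,"y":0,"z":-65,"jaw":1},
  ],
)

```text
time: 3.32
ee_pos: [0.5716, 0.0753, 0.0498]
eef_rot: [-179.9, -0.6, -177.8]
wrist_force: [0.8, -0.4, -0.5]
gripper_width: 0.0854
```

```bash
cat > look.py <<'E'
import sys,cv2,pickle,numpy as np
from rig import arm
k=sys.argv[1]; S=[int(v) for v in sys.argv[2].split(",")]; T=[int(v) for v in sys.argv[3].split(",")]
for n,(a,b,w,h,f) in(("scene",S),("top",T)):
    c=arm.camera(n); pickle.dump(c,open(f"{n}{k}.pkl","wb"))
    I=c["pixels"][b:b+h,a:a+w]
    cv2.imwrite(f"pics/{n}{k}.png",cv2.resize((255*(I/255.)**.6).astype(np.uint8),None,fx=f,fy=f,interpolation=cv2.INTER_CUBIC))
o=arm.observe()
for q in("time","ee_pos","eef_rot","joint_pos","wrist_force","gripper_width"): print(q,np.round(o[q],4))
E
python3 look.py 2 180,180,90,100,6 180,130,80,80,6
```

```text
time 3.425
ee_pos [0.5723 0.0753 0.0506]
eef_rot [-179.9155   -0.5344 -177.8116]
joint_pos [ -0.4033  23.3395 -10.6115  56.5789  -0.1085  -2.5916]
wrist_force [0.1671 0.3089 0.3043]
gripper_width 0.0852
```

View pics/scene2.png

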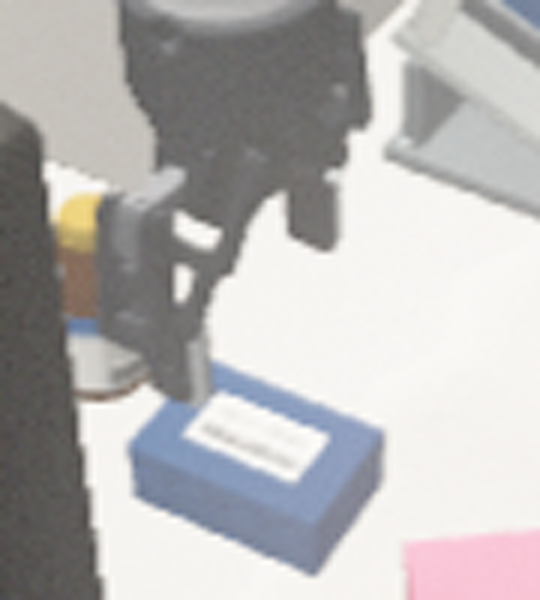

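View pics/top2.png

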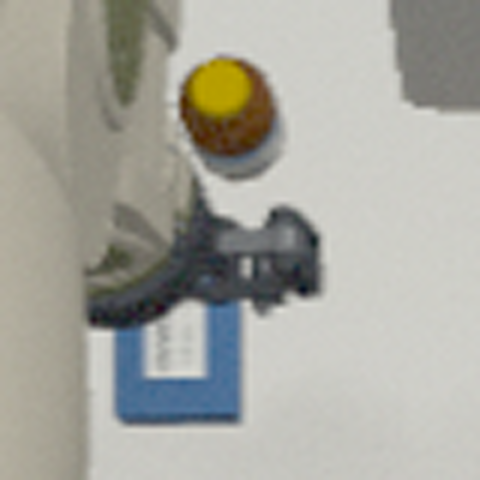

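Run:
```python
from h import *
t=load("top2");s=load("scene2")
for q in((213.7,246.8),(235.3,221.3)):
  o,d=ray(s,*q)
  for x in(.561,.572,.58): print(q,(o+d*(x-o[0])/d[0]).round(4))
print(tri([ray(s,235.3,221.3),ray(t,224,179.5)]))
for y in (.033,.118,.028,.123):
  for x in (.561,.583): print(y,x,proj(s,(x,y,.064)).round(1),proj(t,(x,y,.064)).round(1))
```

```text
(213.7, 246.8) [0.561  0.12   0.0984]
(213.7, 246.8) [0.572  0.1061 0.0794]
(213.7, 246.8) [0.58   0.096  0.0656]
(235.3, 221.3) [0.561  0.0326 0.1028]
(235.3, 221.3) [0.572  0.0158 0.0839]
(235.3, 221.3) [0.58   0.0035 0.0702]
(array([0.56896164, 0.026386  , 0.0951418 ]), [np.float64(0.00339395938215422), np.float64(0.0033939593821541683)])
0.033 0.561 [235.5 233.3] [223.  185.8]
0.033 0.583 [227.8 230. ] [223.1 177.7]
0.118 0.561 [215.1 256.9] [191.  185.6]
0.118 0.583 [207.  253.1] [191.3 177.5]
0.028 0.561 [236.6 232. ] [224.8 185.9]
0.028 0.583 [228.9 228.7] [225.  177.7]
0.123 0.561 [213.8 258.4] [189.2 185.6]
0.123 0.583 [205.7 254.5] [189.5 177.5]
```

Request:
arm_command(
  plan=[
    {"wx":0,"wy":0,"wz":0,"x":0,"y":0,"z":-12,"jaw":1},
    {"wx":0,"wy":0,"wz":0,"x":0,"y":0,"z":-25,"jaw":1},
    {"wx":0,"wy":0,"wz":0,"x":0,"y":0,"z":-35,"jaw":1},
    {"wx":0,"wy":0,"wz":0,"x":0,"y":0,"z":-35,"jaw":1},
  ],
)

```text
time: 3.92
ee_pos: [0.5711, 0.0753, 0.0141]
eef_rot: [-179.9, -0.7, -177.8]
wrist_force: [0.4, -1.0, 0.7]
gripper_width: 0.0853
```

```bash
python3 look.py 3 180,180,90,100,6 180,130,80,80,6
```

```text
time 4.025
ee_pos [0.5722 0.0753 0.0154]
eef_rot [-179.916    -0.5651 -177.8125]
joint_pos [ -0.4043  25.2099 -13.2018  52.149   -0.1095  -2.5916]
wrist_force [-1.0368 -1.0993 -0.166 ]
gripper_width 0.0855
```

View pics/scene3.png

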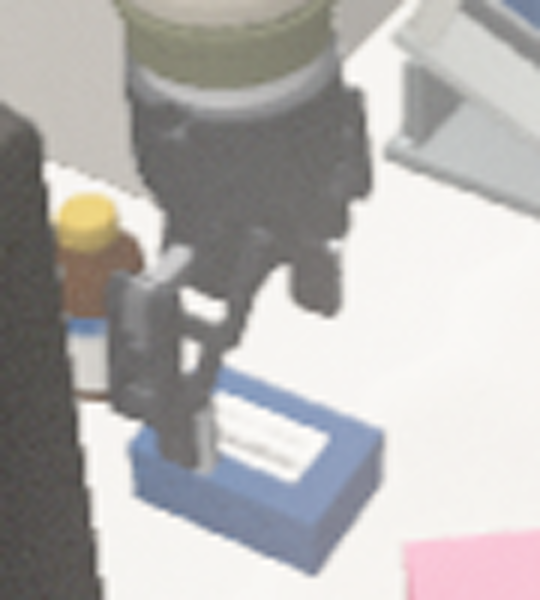

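The scene view shows the tip of the left finger at about (214,258), just outside the box's left edge and still some 60 mm up, so the real tips are higher than the stated TCP. I'll keep going down in small steps, watching the force.

Request:
arm_command(
  plan=[
    {"wx":0,"wy":0,"wz":0,"x":0,"y":0,"z":-8,"jaw":1},
    {"wx":0,"wy":0,"wz":0,"x":0,"y":0,"z":-13,"jaw":1},
    {"wx":0,"wy":0,"wz":0,"x":0,"y":0,"z":-15,"jaw":1},
    {"wx":0,"wy":0,"wz":0,"x":0,"y":0,"z":-15,"jaw":1},
  ],
)

```text
time: 4.53
ee_pos: [0.572, 0.0753, 0.0002]
eef_rot: [-179.9, -0.6, -177.8]
wrist_force: [-1.0, -0.7, 0.2]
gripper_width: 0.0856
```

```bash
python3 look.py 4 180,180,90,100,6 180,130,80,80,6
```

```text
time 4.625
ee_pos [5.723e-01 7.530e-02 5.000e-04]
eef_rot [-179.9147   -0.551  -177.8113]
joint_pos [ -0.4024  26.0784 -14.2016  50.2666  -0.1101  -2.591 ]
wrist_force [ 0.5781 -0.0755  0.2344]
gripper_width 0.0853
```

View pics/scene4.png

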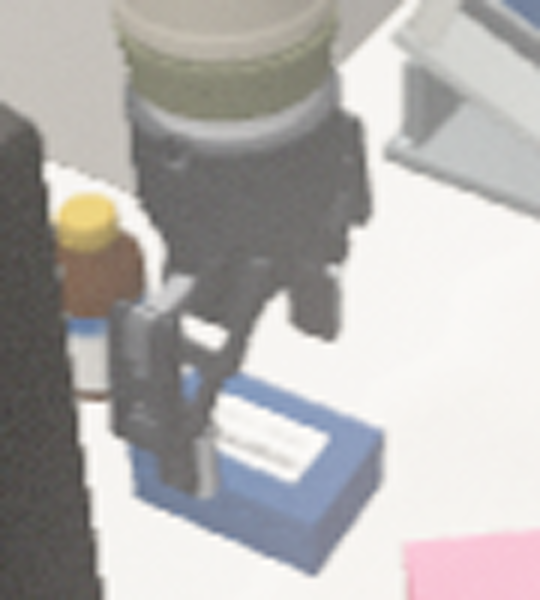

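View pics/top4.png

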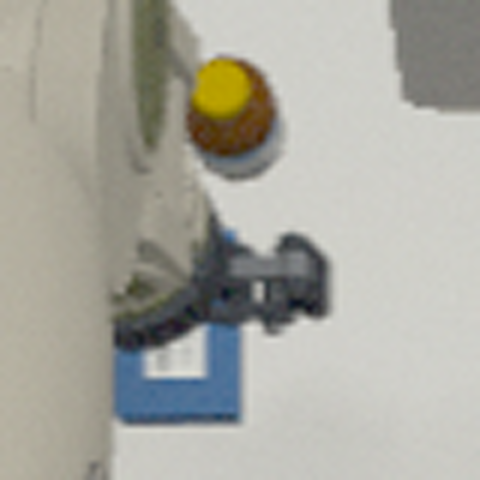

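Request:
arm_command(
  plan=[
    {"wx":0,"wy":0,"wz":0,"x":0,"y":0,"z":-8,"jaw":1},
    {"wx":0,"wy":0,"wz":0,"x":0,"y":0,"z":-15,"jaw":1},
    {"wx":0,"wy":0,"wz":0,"x":0,"y":0,"z":-20,"jaw":1},
    {"wx":0,"wy":0,"wz":0,"x":0,"y":0,"z":-20,"jaw":1},
  ],
)

```text
time: 5.12
ee_pos: [0.5717, 0.0753, -0.0202]
eef_rot: [-179.9, -0.6, -177.8]
wrist_force: [0.2, -0.8, -0.6]
gripper_width: 0.0853
```

```bash
python3 look.py 5 180,180,90,100,6 180,130,80,80,6
```

```text
time 5.225
ee_pos [ 0.5723  0.0753 -0.0196]
eef_rot [-179.9142   -0.5621 -177.8152]
joint_pos [ -0.4062  27.3287 -15.4551  47.7739  -0.1111  -2.5908]
wrist_force [0.1625 0.8411 0.0696]
gripper_width 0.0852
```

View pics/scene5.png

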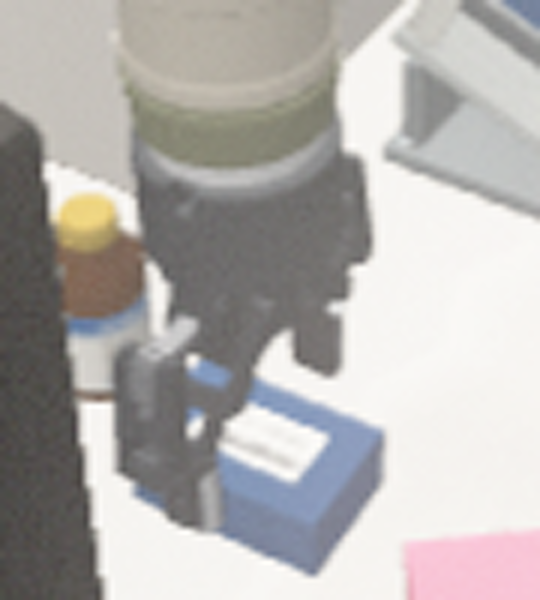

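The reported TCP is now -20 mm with no contact force, which confirms the tips are well above it. I'll compute the actual tip height.

Run:
```python
from h import *
s=load("scene5")
for q in((215.5,268.5),(235.5,242.3)):
  o,d=ray(s,*q)
  for x in(.558,.561,.565): print(q,(o+d*(x-o[0])/d[0]).round(4))
```

```text
(215.5, 268.5) [0.558  0.1239 0.0323]
(215.5, 268.5) [0.561  0.1201 0.0265]
(215.5, 268.5) [0.565  0.1151 0.0187]
(235.5, 242.3) [0.558  0.0388 0.0401]
(235.5, 242.3) [0.561  0.0342 0.0343]
(235.5, 242.3) [0.565  0.0281 0.0266]
```

Request:
arm_command(
  plan=[
    {"wx":0,"wy":0,"wz":0,"x":0,"y":0,"z":-7,"jaw":1},
    {"wx":0,"wy":0,"wz":0,"x":0,"y":0,"z":-13,"jaw":1},
    {"wx":0,"wy":0,"wz":0,"x":0,"y":0,"z":-16,"jaw":1},
    {"wx":0,"wy":0,"wz":0,"x":0,"y":0,"z":-16,"jaw":1},
  ],
)

```text
time: 5.72
ee_pos: [0.5719, 0.0753, -0.036]
eef_rot: [-179.9, -0.6, -177.8]
wrist_force: [-0.2, -1.1, -0.6]
gripper_width: 0.0858
```

```bash
python3 look.py 6 180,180,90,100,6 180,130,80,80,6
```

```text
time 5.825
ee_pos [ 0.5723  0.0753 -0.0355]
eef_rot [-179.917    -0.5592 -177.8154]
joint_pos [ -0.4047  28.3804 -16.3778  45.7967  -0.1082  -2.5892]
wrist_force [ 0.1357  0.7863 -0.9438]
gripper_width 0.0855
```

View pics/scene6.png

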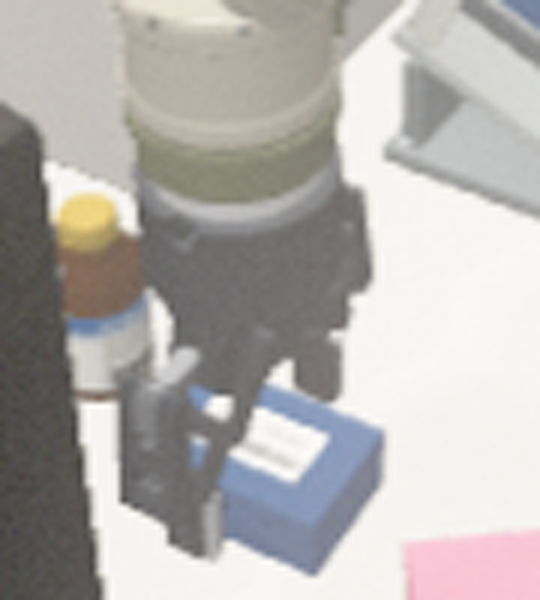

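View pics/top6.png

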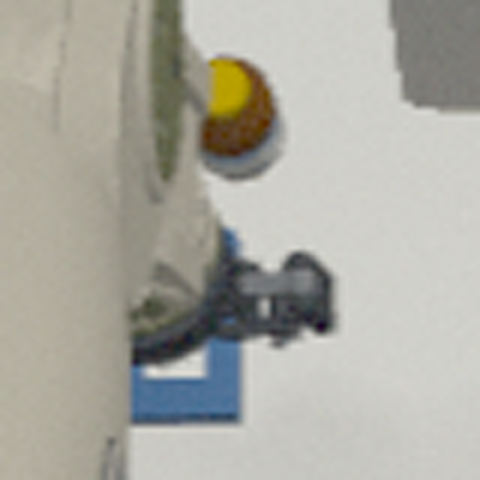

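The tip in the scene view, at about (215,273), is now beside the box and about 13 mm above the worktop. I'll close the gripper.

Request:
arm_command(
  plan=[
    {"wx":0,"wy":0,"wz":0,"x":0,"y":0,"z":0,"jaw":0.6},
    {"wx":0,"wy":0,"wz":0,"x":0,"y":0,"z":0,"jaw":0.3},
    {"wx":0,"wy":0,"wz":0,"x":0,"y":0,"z":0,"jaw":0.0},
    {"wx":0,"wy":0,"wz":0,"x":0,"y":0,"z":0,"jaw":-0.5},
    {"wx":0,"wy":0,"wz":0,"x":0,"y":0,"z":0,"jaw":-1},
    {"wx":0,"wy":0,"wz":0,"x":0,"y":0,"z":0,"jaw":-1},
    {"wx":0,"wy":0,"wz":0,"x":0,"y":0,"z":0,"jaw":-1},
  ],
  force=45,
)

```text
time: 6.7
ee_pos: [0.5726, 0.0754, -0.0351]
eef_rot: [-179.9, -0.5, -177.8]
wrist_force: [-1.8, 0.2, 6.3]
gripper_width: 0.0561
```

```bash
python3 look.py 7 180,180,90,100,6 180,130,80,80,6
```

```text
time 6.8
ee_pos [ 0.5726  0.0754 -0.0351]
eef_rot [-179.9233   -0.5218 -177.8081]
joint_pos [ -0.3984  28.3479 -16.3564  45.8135  -0.1002  -2.5902]
wrist_force [-1.9778  0.5341  5.0512]
gripper_width 0.0559
```

View pics/scene7.png

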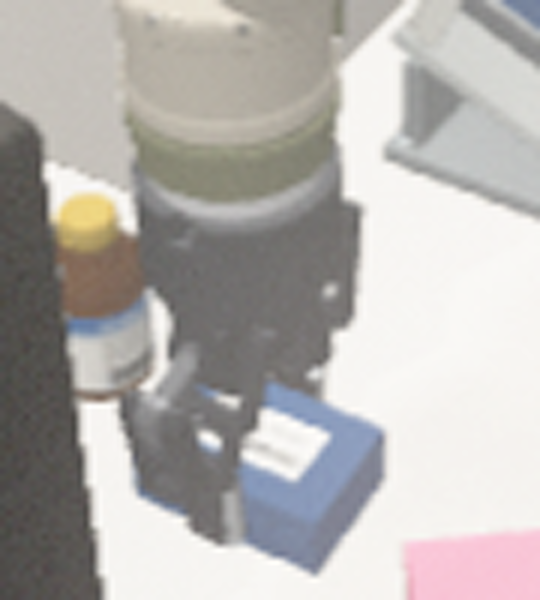

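Gripped at 56 mm opening. I'll lift and check.

Request:
arm_command(
  plan=[
    {"wx":0,"wy":0,"wz":0,"x":0,"y":0,"z":10,"jaw":-1},
    {"wx":0,"wy":0,"wz":0,"x":0,"y":0,"z":30,"jaw":-1},
    {"wx":0,"wy":0,"wz":0,"x":0,"y":0,"z":60,"jaw":-1},
    {"wx":0,"wy":0,"wz":0,"x":0,"y":0,"z":95,"jaw":-1},
    {"wx":0,"wy":0,"wz":0,"x":0,"y":0,"z":130,"jaw":-1},
    {"wx":0,"wy":0,"wz":0,"x":-20,"y":0,"z":165,"jaw":-1},
    {"wx":0,"wy":0,"wz":0,"x":-40,"y":-10,"z":200,"jaw":-1},
    {"wx":0,"wy":0,"wz":0,"x":-60,"y":-20,"z":235,"jaw":-1},
    {"wx":0,"wy":0,"wz":0,"x":-70,"y":-30,"z":260,"jaw":-1},
    {"wx":0,"wy":0,"wz":0,"x":-70,"y":-30,"z":270,"jaw":-1},
  ],
)

```text
time: 8.05
ee_pos: [0.5027, 0.045, 0.2367]
eef_rot: [-179.9, -0.4, -177.9]
wrist_force: [1.0, 0.0, -3.1]
gripper_width: 0.0559
```

```bash
python3 look.py 8 150,60,170,190,3 150,100,160,130,4
```

```text
time 8.15
ee_pos [0.5034 0.0455 0.2356]
eef_rot [-179.9188   -0.4127 -177.8213]
joint_pos [-3.8626 10.0522 -2.1243 78.2254 -0.1242 -6.0413]
wrist_force [ 1.0026 -0.1147 -2.3144]
gripper_width 0.0561
```

View pics/scene8.png

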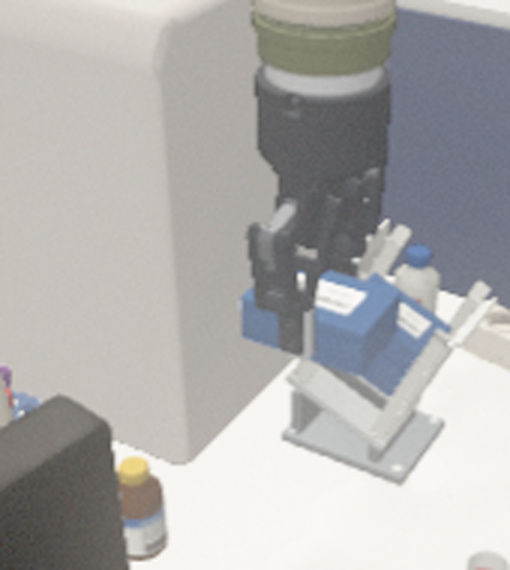

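View pics/top8.png

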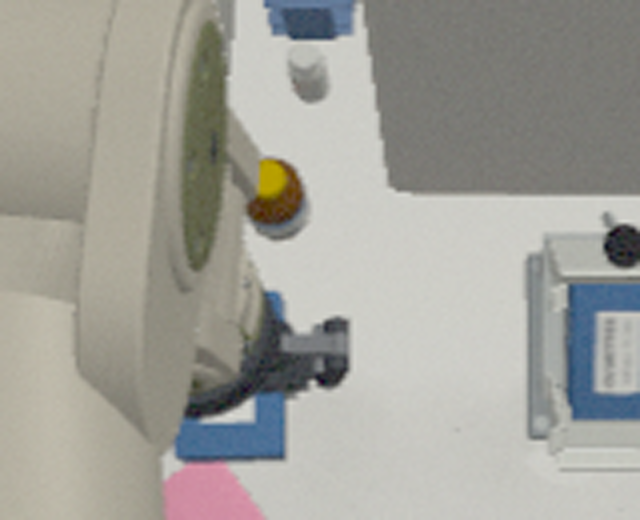

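The box is held level (scene 8) and adds about 2.5 N. Next I'll move to a hover above the mouth, tilted 0.4 rad with yaw trimmed, and check it visually.

Request:
arm_command(
  plan=[
    {"wx":0,"wy":0,"wz":0,"x":0,"y":-10,"z":15,"jaw":-1},
    {"wx":0.001,"wy":-0.05,"wz":-0.005,"x":0,"y":-35,"z":30,"jaw":-1},
    {"wx":0.002,"wy":-0.1,"wz":-0.01,"x":0,"y":-65,"z":40,"jaw":-1},
    {"wx":0.003,"wy":-0.16,"wz":-0.015,"x":0,"y":-95,"z":40,"jaw":-1},
    {"wx":0.004,"wy":-0.22,"wz":-0.02,"x":0,"y":-125,"z":40,"jaw":-1},
    {"wx":0.005,"wy":-0.28,"wz":-0.027,"x":0,"y":-155,"z":40,"jaw":-1},
    {"wx":0.006,"wy":-0.34,"wz":-0.032,"x":0,"y":-185,"z":35,"jaw":-1},
    {"wx":0.0076,"wy":-0.39,"wz":-0.038,"x":-2,"y":-208,"z":25,"jaw":-1},
    {"wx":0.0076,"wy":-0.4,"wz":-0.038,"x":-3,"y":-218,"z":15,"jaw":-1},
    {"wx":0.0076,"wy":-0.4,"wz":-0.038,"x":-3,"y":-218.5,"z":12,"jaw":-1},
  ],
)

```text
time: 9.4
ee_pos: [0.4997, -0.1733, 0.2463]
eef_rot: [180.0, 22.4, 179.9]
wrist_force: [-0.2, 0.5, -2.5]
gripper_width: 0.0554
```

Request:
arm_command(
  plan=[
    {"wx":0,"wy":0,"wz":0,"x":0,"y":0,"z":0,"jaw":-1},
    {"wx":0,"wy":0,"wz":0,"x":0,"y":0,"z":0,"jaw":-1},
  ],
)

```text
time: 9.65
ee_pos: [0.5002, -0.1727, 0.2466]
eef_rot: [180.0, 22.4, 179.9]
wrist_force: [-0.6, -0.6, -2.4]
gripper_width: 0.0557
```

```bash
python3 look.py 9 220,80,110,130,5 250,120,100,110,5
```

```text
time 9.75
ee_pos [ 0.5002 -0.1728  0.2467]
eef_rot [179.9947  22.3819 179.9346]
joint_pos [-36.1166  -5.6215 -21.5386  55.6714  12.9538 -33.9442]
wrist_force [ 0.7012  0.3418 -1.8686]
gripper_width 0.0558
```

View pics/scene9.png

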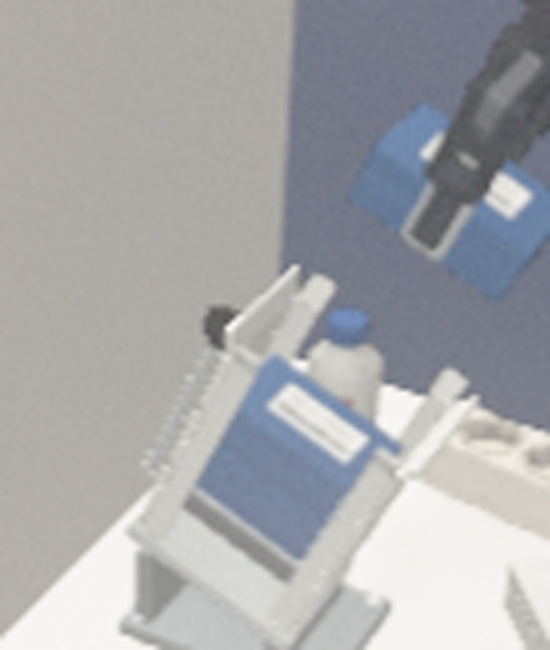

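View pics/top9.png

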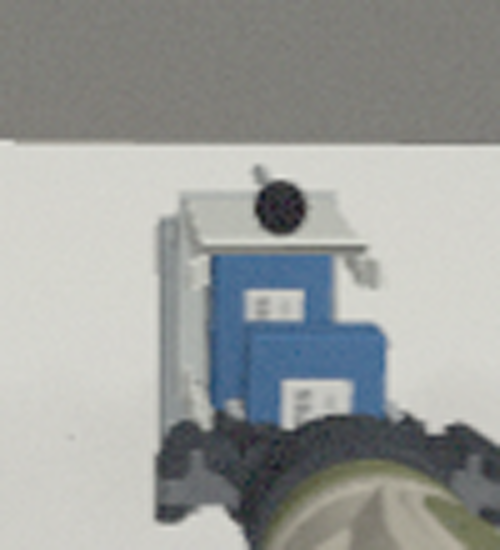

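Run:
```python
from h import *
s=load("scene9");t=load("top9")
I=s["pixels"][92:145,285:335];cv2.imwrite("pics/b_s.png",cv2.resize((255*(I/255.)**.6).astype(np.uint8),None,fx=11,fy=11,interpolation=cv2.INTER_CUBIC))
I=t["pixels"][165:215,285:340];cv2.imwrite("pics/b_t.png",cv2.resize((255*(I/255.)**.6).astype(np.uint8),None,fx=10,fy=10,interpolation=cv2.INTER_CUBIC))
```

```text
(no output)
```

View pics/b_s.png

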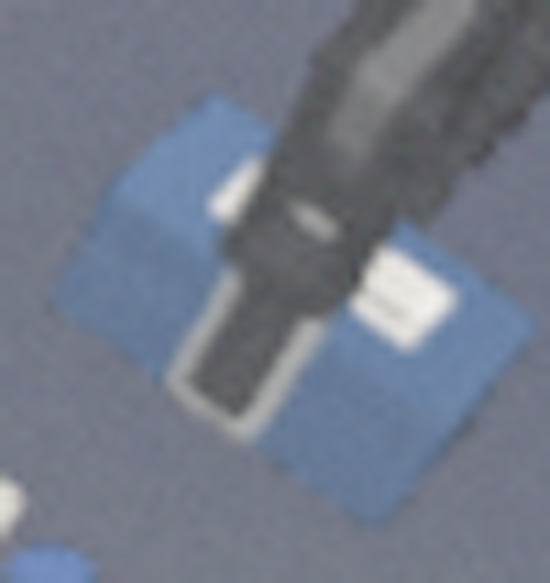

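View pics/b_t.png

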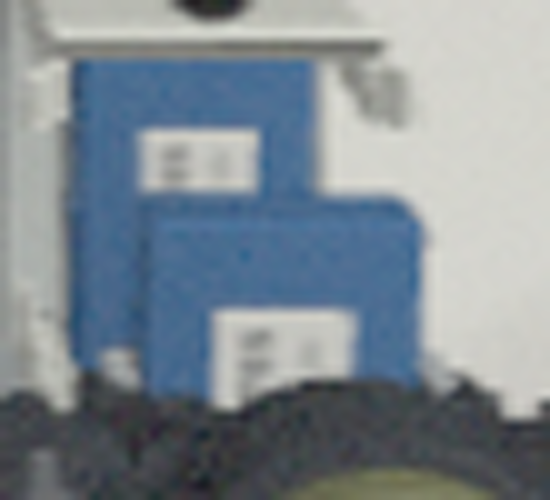

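Run:
```python
from h import *; from mag import *
s=load("scene9");t=load("top9")
S=lambda p:(285+(p[0]+.5)/11-.5,92+(p[1]+.5)/11-.5);T=lambda p:(285+(p[0]+.5)/10-.5,165+(p[1]+.5)/10-.5)
R,o=magT(.5817,-.173,0)
for n,a,b in(("lid f-",(420,213),(212,92)),("lid f+",(150,213),(112,193)),("bot f+",(147,199),(50,300)),("lab f+",(213,312),(207,213))):
    X,e=tri([ray(t,*T(a)),ray(s,*S(b))]);print(n,X.round(4),np.round(e[0],4),"mag",(R.T@(X-o)).round(4))
Rb,_=magT(0,0,0)
# predictions if centre at TCP+.0513 back along tool
for nm,C in(("toolz",np.array([.5002,-.1728,.2467])+.0513*Rb[:,2]),("worldz",np.array([.5002,-.1728,.2467])+.016*Rb[:,2]+[0,0,.0353])):
  print(nm,C.round(4),"mag",(R.T@(C-o)).round(4))
  for n,l in(("lid f-",(.0435,-.0285,.016)),("lid f+",(.0435,.0285,.016)),("bot f+",(.0435,.0285,-.016)),("bot n+",(-.0435,.0285,-.016)),("lid n-",(-.0435,-.0285,.016))):
    X=C+Rb@np.array(l);ps=proj(s,X);pt=proj(t,X);print(n,X.round(4),"crop s",((ps-[285,92]+.5)*11).round(0),"t",((pt-[285,165]+.5)*10).round(0))
```

```text
lid f- [ 0.5157 -0.2012  0.324 ] 0.0015 mag [ 0.0439 -0.0282  0.2735]
lid f+ [ 0.5149 -0.1472  0.3227] 0.0021 mag [0.0427 0.0258 0.2725]
bot f+ [ 0.5248 -0.1484  0.2951] 0.0 mag [0.0411 0.0246 0.2433]
lab f+ [ 0.4972 -0.1598  0.3172] 0.0006 mag [0.0243 0.0132 0.2744]
toolz [ 0.4802 -0.1728  0.294 ] mag [-4.000e-04  2.000e-04  2.596e-01]
lid f- [ 0.5141 -0.2013  0.3256] crop s [213.  85.] t [425. 227.]
lid f+ [ 0.5141 -0.1443  0.3256] crop s [101. 184.] t [140. 225.]
bot f+ [ 0.5265 -0.1443  0.2962] crop s [ 35. 302.] t [128. 190.]
bot n+ [ 0.4464 -0.1443  0.2623] crop s [376. 545.] t [117. 588.]
lid n- [ 0.4339 -0.2013  0.2917] crop s [548. 321.] t [406. 639.]
worldz [ 0.494  -0.1728  0.2967] mag [1.330e-02 2.000e-04 2.568e-01]
lid f- [ 0.5278 -0.2013  0.3284] crop s [155.  59.] t [426. 157.]
lid f+ [ 0.5278 -0.1443  0.3284] crop s [ 41. 156.] t [141. 155.]
bot f+ [ 0.5403 -0.1443  0.2989] crop s [-23. 274.] t [129. 123.]
bot n+ [ 0.4601 -0.1443  0.2651] crop s [315. 516.] t [118. 523.]
lid n- [ 0.4477 -0.2013  0.2945] crop s [488. 293.] t [407. 571.]
```

The held box matches the tool-axis model to about 1 mm. It is centred in the magazine axes to about 1 mm and square to the slope. Next I'll go down along the channel axis to just above the mouth.

Request:
arm_command(
  plan=[
    {"wx":0,"wy":0,"wz":0,"x":3.9,"y":0,"z":-9.2,"jaw":-1},
    {"wx":0,"wy":0,"wz":0,"x":9.7,"y":0,"z":-23,"jaw":-1},
    {"wx":0,"wy":0,"wz":0,"x":15.6,"y":0,"z":-36.8,"jaw":-1},
    {"wx":0,"wy":0,"wz":0,"x":21.4,"y":0,"z":-50.7,"jaw":-1},
    {"wx":0,"wy":0,"wz":0,"x":27.3,"y":0,"z":-64.5,"jaw":-1},
    {"wx":0,"wy":0,"wz":0,"x":32,"y":0,"z":-75.5,"jaw":-1},
    {"wx":0,"wy":0,"wz":0,"x":34.3,"y":0,"z":-81,"jaw":-1},
    {"wx":0,"wy":0,"wz":0,"x":34.3,"y":0,"z":-81,"jaw":-1},
  ],
)

```text
time: 10.75
ee_pos: [0.5344, -0.1726, 0.1653]
eef_rot: [180.0, 22.3, 179.9]
wrist_force: [0.6, 0.1, -1.5]
gripper_width: 0.0562
```

```bash
python3 look.py 10 240,90,90,100,6 265,140,80,80,6
```

```text
time 10.85
ee_pos [ 0.5347 -0.173   0.1662]
eef_rot [-179.9817   22.4168  179.9428]
joint_pos [-33.4416   0.1003 -27.7907  43.0931  12.097  -31.3474]
wrist_force [ 0.3936  0.5567 -2.6664]
gripper_width 0.0563
```

View pics/scene10.png

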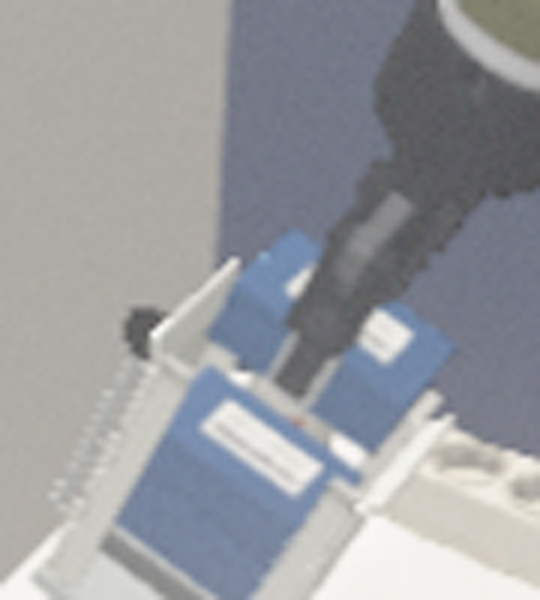

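View pics/top10.png

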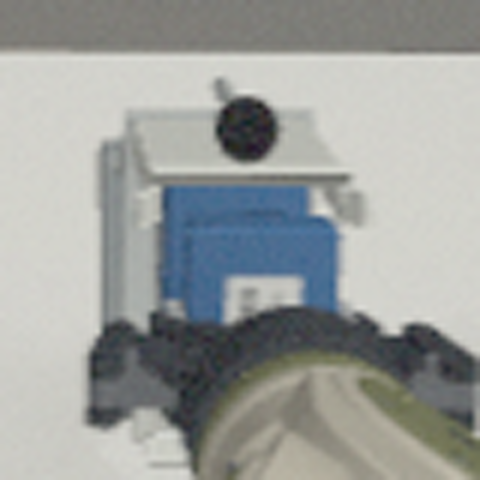

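The box is centred over the mouth in both views, with its far lid edge parallel to the high wall in the top view. Continuing down.

Request:
arm_command(
  plan=[
    {"wx":0,"wy":0,"wz":0,"x":1.6,"y":0,"z":-3.7,"jaw":-1},
    {"wx":0,"wy":0,"wz":0,"x":3.1,"y":0,"z":-7.4,"jaw":-1},
    {"wx":0,"wy":0,"wz":0,"x":4.7,"y":0,"z":-11.1,"jaw":-1},
    {"wx":0,"wy":0,"wz":0,"x":6.2,"y":0,"z":-14.7,"jaw":-1},
    {"wx":0,"wy":0,"wz":0,"x":7.8,"y":0,"z":-18.4,"jaw":-1},
    {"wx":0,"wy":0,"wz":0,"x":7.8,"y":0,"z":-18.4,"jaw":-1},
  ],
)

```text
time: 11.6
ee_pos: [0.5423, -0.1727, 0.1472]
eef_rot: [180.0, 22.4, 179.9]
wrist_force: [-0.1, 0.3, -2.4]
gripper_width: 0.0556
```

Request:
arm_command(
  plan=[
    {"wx":0,"wy":0,"wz":0,"x":1.6,"y":0,"z":-3.7,"jaw":-1},
    {"wx":0,"wy":0,"wz":0,"x":3.1,"y":0,"z":-7.4,"jaw":-1},
    {"wx":0,"wy":0,"wz":0,"x":4.7,"y":0,"z":-11.1,"jaw":-1},
    {"wx":0,"wy":0,"wz":0,"x":5.8,"y":0,"z":-13.8,"jaw":-1},
    {"wx":0,"wy":0,"wz":0,"x":5.8,"y":0,"z":-13.8,"jaw":-1},
  ],
)

```text
time: 12.22
ee_pos: [0.548, -0.1726, 0.1331]
eef_rot: [180.0, 22.3, 179.9]
wrist_force: [0.0, 0.2, -0.8]
gripper_width: 0.056
```

```bash
python3 look.py 11 240,90,90,100,6 265,140,80,80,6
```

```text
time 12.325
ee_pos [ 0.5482 -0.1727  0.1334]
eef_rot [179.9856  22.3716 179.9428]
joint_pos [-32.4691   2.9565 -29.7519  38.1381  11.7839 -30.4198]
wrist_force [-0.0114 -0.5543 -2.4347]
gripper_width 0.0561
```

View pics/scene11.png

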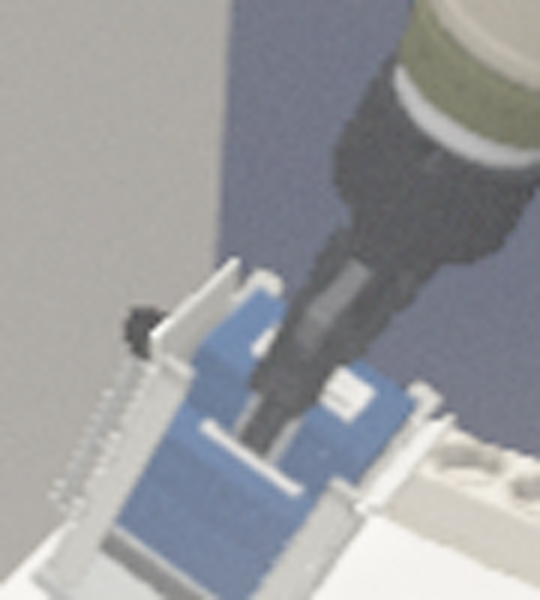

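View pics/top11.png

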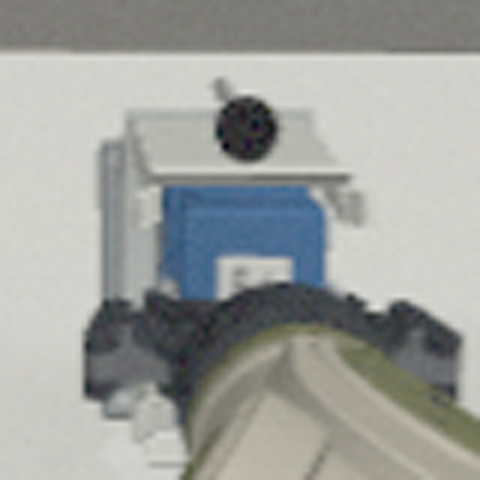

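The box is inside the channels, with no contact force. About 18–22 mm remains to the expected contact. I'll go 10 mm, then take small steps.

Request:
arm_command(
  plan=[
    {"wx":0,"wy":0,"wz":0,"x":1.2,"y":0,"z":-2.8,"jaw":-1},
    {"wx":0,"wy":0,"wz":0,"x":2.3,"y":0,"z":-5.5,"jaw":-1},
    {"wx":0,"wy":0,"wz":0,"x":3.5,"y":0,"z":-8.3,"jaw":-1},
    {"wx":0,"wy":0,"wz":0,"x":3.9,"y":0,"z":-9.2,"jaw":-1},
    {"wx":0,"wy":0,"wz":0,"x":3.9,"y":0,"z":-9.2,"jaw":-1},
  ],
)

```text
time: 12.95
ee_pos: [0.552, -0.1727, 0.1241]
eef_rot: [180.0, 22.4, 179.9]
wrist_force: [-0.1, 0.8, -2.0]
gripper_width: 0.0558
```

Request:
arm_command(
  plan=[
    {"wx":0,"wy":0,"wz":0,"x":0.4,"y":0,"z":-0.9,"jaw":-1},
    {"wx":0,"wy":0,"wz":0,"x":0.8,"y":0,"z":-1.8,"jaw":-1},
    {"wx":0,"wy":0,"wz":0,"x":1.2,"y":0,"z":-2.8,"jaw":-1},
    {"wx":0,"wy":0,"wz":0,"x":1.2,"y":0,"z":-2.8,"jaw":-1},
  ],
)

```text
time: 13.45
ee_pos: [0.5531, -0.1727, 0.1212]
eef_rot: [180.0, 22.3, 179.9]
wrist_force: [-0.5, 0.6, -1.5]
gripper_width: 0.056
```

Request:
arm_command(
  plan=[
    {"wx":0,"wy":0,"wz":0,"x":0.4,"y":0,"z":-0.9,"jaw":-1},
    {"wx":0,"wy":0,"wz":0,"x":0.8,"y":0,"z":-1.8,"jaw":-1},
    {"wx":0,"wy":0,"wz":0,"x":0.8,"y":0,"z":-1.8,"jaw":-1},
  ],
)

```text
time: 13.82
ee_pos: [0.5539, -0.1726, 0.1193]
eef_rot: [180.0, 22.3, 179.9]
wrist_force: [0.2, -0.5, -1.5]
gripper_width: 0.0555
```

Request:
arm_command(
  plan=[
    {"wx":0,"wy":0,"wz":0,"x":0.4,"y":0,"z":-0.9,"jaw":-1},
    {"wx":0,"wy":0,"wz":0,"x":0.6,"y":0,"z":-1.4,"jaw":-1},
    {"wx":0,"wy":0,"wz":0,"x":0.6,"y":0,"z":-1.4,"jaw":-1},
  ],
)

```text
time: 14.2
ee_pos: [0.5545, -0.1726, 0.1177]
eef_rot: [180.0, 22.3, 179.9]
wrist_force: [-0.9, -0.8, -2.5]
gripper_width: 0.056
```

```bash
cat > st.py <<'E'
from rig import arm
import numpy as np
o=arm.observe()
for q in("time","ee_pos","wrist_force","moment"): print(q,np.round(o[q],4))
z=np.array([-.3894,0,.9211]); print("along mag z",o["wrist_force"]@z,"along x",o["wrist_force"]@[.9211,0,.3894])
E
python3 st.py
```

```text
time 14.2
ee_pos [ 0.5545 -0.1726  0.1177]
wrist_force [-0.8562 -0.8072 -2.4511]
moment [-0.0363  0.4979  0.029 ]
along mag z -1.92427207059505 along x -1.74305352572387
```

Request:
arm_command(
  plan=[
    {"wx":0,"wy":0,"wz":0,"x":0.3,"y":0,"z":-0.7,"jaw":-1},
    {"wx":0,"wy":0,"wz":0,"x":0.6,"y":0,"z":-1.4,"jaw":-1},
    {"wx":0,"wy":0,"wz":0,"x":0.6,"y":0,"z":-1.4,"jaw":-1},
  ],
)

```text
time: 14.58
ee_pos: [0.5551, -0.1726, 0.1165]
eef_rot: [180.0, 22.3, 179.9]
wrist_force: [-0.0, 0.2, -0.4]
gripper_width: 0.0555
```

Request:
arm_command(
  plan=[
    {"wx":0,"wy":0,"wz":0,"x":0.3,"y":0,"z":-0.7,"jaw":-1},
    {"wx":0,"wy":0,"wz":0,"x":0.6,"y":0,"z":-1.4,"jaw":-1},
    {"wx":0,"wy":0,"wz":0,"x":0.6,"y":0,"z":-1.4,"jaw":-1},
  ],
)

```text
time: 14.95
ee_pos: [0.5557, -0.1726, 0.1152]
eef_rot: [180.0, 22.3, 179.9]
wrist_force: [-2.4, 0.1, 1.3]
gripper_width: 0.0559
```

```bash
python3 st.py
```

```text
time 14.95
ee_pos [ 0.5557 -0.1726  0.1152]
wrist_force [-2.4443  0.0924  1.3412]
moment [0.1557 0.6882 0.0276]
along mag z 2.1872394212568516 along x -1.7292049487099146
```

The force along the channel axis rose from about -2 to +2 N near z≈0.101, which matches the visual pile height. One more millimetre will confirm the contact.

Request:
arm_command(
  plan=[
    {"wx":0,"wy":0,"wz":0,"x":0.4,"y":0,"z":-0.9,"jaw":-1},
    {"wx":0,"wy":0,"wz":0,"x":0.4,"y":0,"z":-0.9,"jaw":-1},
  ],
)

```text
time: 15.2
ee_pos: [0.5561, -0.1727, 0.1145]
eef_rot: [180.0, 22.4, 179.9]
wrist_force: [-4.2, -0.1, 3.7]
gripper_width: 0.0562
```

```bash
python3 st.py;python3 look.py 12 240,90,90,100,6 265,140,80,80,6
```

```text
time 15.2
ee_pos [ 0.5561 -0.1727  0.1145]
wrist_force [-4.2321 -0.1254  3.6864]
moment [0.1451 0.7743 0.1   ]
along mag z 5.043480708824874 along x -2.4626967921439005
time 15.3
ee_pos [ 0.5561 -0.1726  0.1144]
eef_rot [179.9758  22.3489 179.9381]
joint_pos [-31.9174   4.7571 -30.729   35.2767  11.598  -29.8882]
wrist_force [-4.8839  0.8553  2.7225]
gripper_width 0.0559
```

View pics/scene12.png

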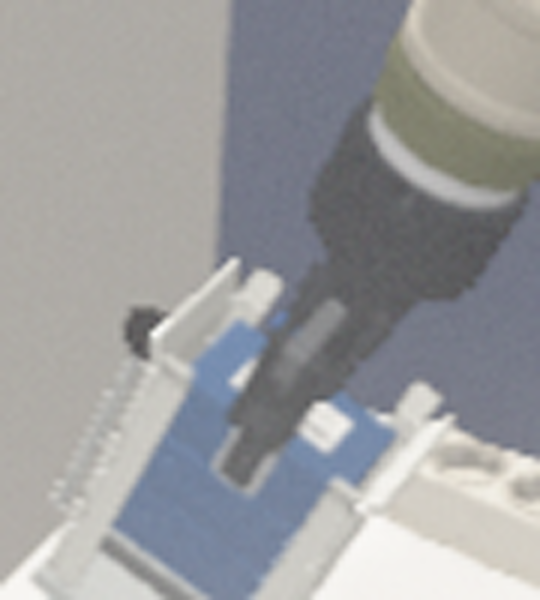

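View pics/top12.png

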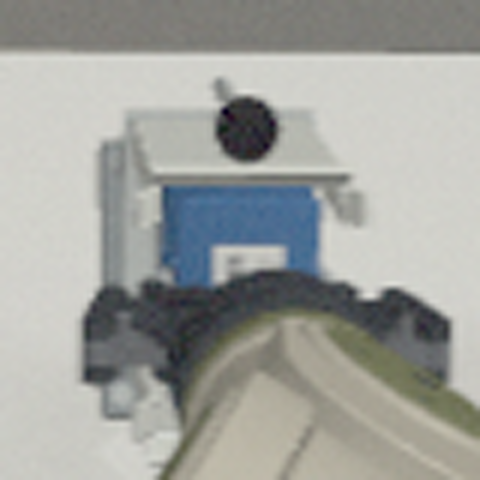

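Contact is confirmed at about +5 N on the channel axis, and the box lies flush on the pile in both views. I'll release it.

Request:
arm_command(
  plan=[
    {"wx":0,"wy":0,"wz":0,"x":0,"y":0,"z":0,"jaw":0.5},
    {"wx":0,"wy":0,"wz":0,"x":0,"y":0,"z":0,"jaw":0.8},
    {"wx":0,"wy":0,"wz":0,"x":0,"y":0,"z":0,"jaw":1},
    {"wx":0,"wy":0,"wz":0,"x":0,"y":0,"z":0,"jaw":1},
    {"wx":0,"wy":0,"wz":0,"x":0,"y":0,"z":0,"jaw":1},
    {"wx":0,"wy":0,"wz":0,"x":0,"y":0,"z":0,"jaw":1},
  ],
)

```text
time: 16.05
ee_pos: [0.5561, -0.1726, 0.1144]
eef_rot: [180.0, 22.3, 179.9]
wrist_force: [0.0, 0.2, 0.7]
gripper_width: 0.0857
```

```bash
python3 st.py;python3 look.py 13 240,90,90,100,6 265,140,80,80,6
```

```text
time 16.05
ee_pos [ 0.5561 -0.1726  0.1144]
wrist_force [0.0229 0.156  0.6779]
moment [ 0.0293  0.3346 -0.0193]
along mag z 0.6155464379732901 along x 0.2850486953724869
time 16.15
ee_pos [ 0.5561 -0.1726  0.1144]
eef_rot [179.9721  22.3473 179.936 ]
joint_pos [-31.9178   4.7582 -30.732   35.2756  11.5999 -29.8872]
wrist_force [-0.1059 -0.7858 -0.1101]
gripper_width 0.0854
```

View pics/scene13.png

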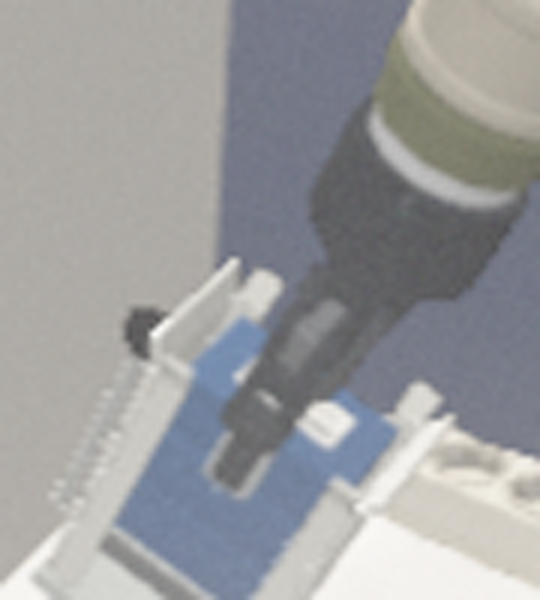

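The fingers are open (85 mm), the force is zero and the box stays put. I'll back out along the channel axis.

Request:
arm_command(
  plan=[
    {"wx":0,"wy":0,"wz":0,"x":-2,"y":0,"z":4.6,"jaw":1},
    {"wx":0,"wy":0,"wz":0,"x":-6,"y":0,"z":14,"jaw":1},
    {"wx":0,"wy":0,"wz":0,"x":-12,"y":0,"z":28,"jaw":1},
    {"wx":0,"wy":0,"wz":0,"x":-20,"y":0,"z":47,"jaw":1},
    {"wx":0,"wy":0,"wz":0,"x":-30,"y":0,"z":70,"jaw":1},
    {"wx":0,"wy":0,"wz":0,"x":-42,"y":0,"z":98,"jaw":1},
    {"wx":0,"wy":0,"wz":0,"x":-54,"y":0,"z":126,"jaw":1},
    {"wx":0,"wy":0,"wz":0,"x":-75,"y":0,"z":150,"jaw":1},
    {"wx":0,"wy":0,"wz":0,"x":-100,"y":0,"z":165,"jaw":1},
    {"wx":0,"wy":0,"wz":0,"x":-110,"y":0,"z":170,"jaw":1},
  ],
)

```text
time: 17.4
ee_pos: [0.4455, -0.173, 0.2867]
eef_rot: [-179.9, 22.5, 179.9]
wrist_force: [1.3, -0.4, -0.4]
gripper_width: 0.0853
```

```bash
python3 look.py 14 180,100,150,180,3.4 180,130,170,140,4 2>/dev/null || (sed -i 's/int(v)/float(v)/g; s/b:b+h,a:a+w/int(b):int(b+h),int(a):int(a+w)/' look.py; python3 look.py 14 180,100,150,180,3.4 180,130,170,140,4)
```

```text
time 17.5
ee_pos [ 0.4457 -0.173   0.2856]
eef_rot [-179.9386   22.4461  179.9078]
joint_pos [-41.2825 -11.3959 -20.729   63.3577  14.5155 -38.9571]
wrist_force [ 0.3942  0.0607 -0.6041]
gripper_width 0.0855
```

View pics/scene14.png

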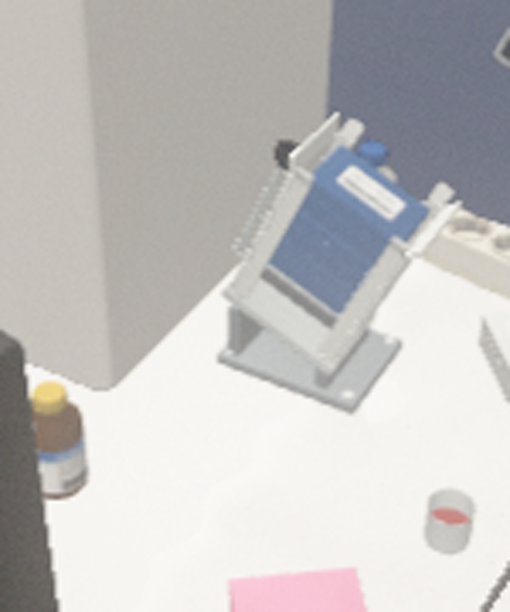

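View pics/top14.png

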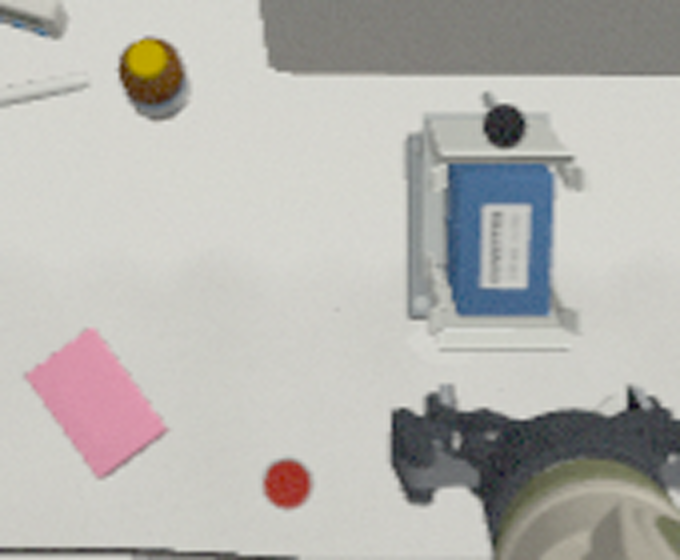

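The box lies flat and lid-up in the magazine: top crop (448-552, 165-315), scene label around (370,190). The bottle, cup and pink box are at their original pixels. Handing in.

```bash
python3 -c "
from rig import arm
print(arm.hand_in())"
```

```text
the job is handed in; nothing more can be done
None
```

The blue box is on the pile in the magazine, lid up and flat on the box below, and the job was handed in at about 17.5 s.

**How it went:** I gripped the box across its 57 mm side and lifted it. I tilted it 0.4 rad and lowered it along the channel axis. The force along that axis then rose from about −2 N to +5 N, with the box underside about 100 mm above the magazine floor. That agreed with the 99–103 mm I had measured in the pictures. I released it there and backed out along the same axis.

**Last checks:**
- **Box:** after release the gripper was at 85 mm with about 0 N on the wrist. Both views showed the box seated square between the walls.
- **Bystanders:** the bottle, cup and pink box were at their original pixels. The white box was partly out of the last crops, so I did not fully re-check it, but the arm never went near it.

**What disagreed:**
- **TCP height:** the open fingertips stood about 50 mm behind the reported TCP, not the roughly 13 mm I expected. I set the grasp depth from the camera images instead.
- **Magazine position:** the walls and pile measured about 10 mm farther from the robot than the centre of the stand. I used the wall measurement, and the box went in without touching the walls.

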